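# Hang a filter carrier on the optical-table rail and slide it into its station

## Task

Take the amber filter carrier out of its stand and hook it over the rail at the open end, the part that has no cover strip above it. Then slide it along the rail, under the cover strip, to the station with the yellow flag, let it drop fully down into the notch there and leave it hanging. The flag marks the notch only roughly, so feel for it without pressing hard, and leave the green carrier, the bottle and the camera where they are.

Things in the scene. Friction and masses are not known exactly. Their poses are not given: they have to be found in the camera images.
- amber_carrier: The carrier to hang: black upright plate 100 wide (y), 8 thick (x), 116 tall (z), amber-orange window on both faces, amber grip in front (-x), aluminium hook behind (+x); about 0.15 kg, its metal grip being the heaviest part. Origin: centre of the plate's underside; z up.
- amber_carrier_hook (a point): Centre of the underside of the hook's web, amid the throat, 10.5, 0, 110 from the carrier's origin: the point that comes to rest on the rail. Axes as the carrier's. The hook opens downward: web 24 wide (y), 6 thick, from the plate back to a lip 4 thick, 50 wide, reaching 24 below the web's underside, its end flared. Throat between plate and lip: 13 (x 4 to 17 from the carrier's origin).
- amber_carrier_grip (a point): Grip point of the amber carrier (-42, 0, 118 from its origin): on an upright bar 14 (x) by 16 (y) by 50 tall, held by an arm in front of the plate, from 88 to 138 above the origin. Pinch it from above across its 16 mm (along y).
- green_carrier: A second carrier of the same shape with green window and grip, to be left in the stand. Origin and axes as for the amber one.
- stand: White stand 200 (x) by 124 (y) by 40 tall with two slots across y, 110 apart, each holding one carrier upright; which is in which varies. The plates' undersides stand 10 above the table, 30 deep in slots 1.6 wider than the plate. The grips point to -x of the stand. Origin: centre of its underside.
- rail: Fixed rail: aluminium blade 10 thick (x), 340 long (y), 30 tall, on two posts, top edge 200 above the table. Origin: on the table under the blade's middle; y along the blade, x across it to the back, z up. Its top 8 mm are a steel strip with three through notches 27 wide (y), 60 apart, near y = 0, 60, 120; the strip is clamped by hand up to 6 mm to either side.
- rail_open_end (a point): Middle of the open, uncovered end of the rail (its y from -170 to -35), on the blade's top edge, at the rail's y = -115, 200 above the table; a blue stripe on the blade marks it. The carrier hangs with plate and grip on the rail's -x side. Axes as the rail's.
- rail_cover (a point): Middle of the underside of the dark cover strip, 12 above the blade's top edge, at the rail's y = 67.5. The strip is 20 wide (x), 5 thick, from y = -35 to 170, carried by two columns behind the blade (x 30 to 40, y = -28 and 155). Under it the carrier (web 6 thick) can be lifted at most 6 while sliding. Axes as the rail's.
- flag_yellow: Yellow flag (26 wide in y, 20 in x, 18 tall) on top of the cover strip, above the notch to be used (one of three, varies) and within 6 mm of its middle; the other two have grey flags. Origin: centre of its underside, 17 above the blade's top edge; axes parallel to the rail's.
- cleaner: Amber bottle with white cap, 52 across, 130 tall, standing on the table. Origin: centre of its underside.
- camera: Grey camera block 80 x 70 x 70 with a black lens tube to -x, standing on the table. Origin: centre of its underside.
Mind the look-alikes: they are no part of the job. What is shaped like the amber_carrier but turquoise is not meant.

How it is judged:
On the way:
1. the amber carrier's hook is over the blade at the open end, its web resting on or within 6 mm above the top edge (x of amber_carrier_hook in the frame of rail between -0.007 and 0.007 m and z of amber_carrier_hook in the frame of rail between 0.195 and 0.206 m and y of amber_carrier_hook in the frame of rail between -0.165 and -0.07 m), for 0.1 s.
At the end, for the whole second after the job is handed in: The amber carrier hangs at rest, its web in the notch under the yellow flag: within 10 mm of the flag along the rail, 7 mm across it, 5 mm or more below the top edge, within 0.2 rad of upright and parallel to the rail. Green carrier within 20 mm, bottle and camera within 30 mm of their starts (x of amber_carrier_hook in the frame of rail between -0.007 and 0.007 m and y of amber_carrier_hook in the frame of flag_yellow between -0.01 and 0.01 m and z of amber_carrier_hook in the frame of rail between 0.187 and 0.195 m and angle between amber_carrier's own z axis and vertical below 0.2 rad and angle between the y axis of amber_carrier and the y axis of rail, either way round below 0.2 rad and linear speed of amber_carrier below 0.02 m/s and angular speed of amber_carrier below 0.1 rad/s and distance of green_carrier from where it was at the start of the episode below 0.02 m and distance of each of cleaner, camera from where it was at the start of the episode below 0.03 m); the robot touches nothing.
It fails at once if the carrier is pressed on the rail with more than 40 N (contact force between amber_carrier and rail above 40 N).
It fails at once if the green carrier is moved more than 20 mm (distance of green_carrier from where it was at the start of the episode above 0.02 m).
It fails at once if the bottle is moved more than 30 mm (distance of cleaner from where it was at the start of the episode above 0.03 m).
It fails at once if the camera is moved more than 30 mm (distance of camera from where it was at the start of the episode above 0.03 m).
It also fails if it takes over 54 s, if anything falls off the work surface, if the arm or the gripper's body presses on something with over 40 N, if the wrist force passes 120 N, or if a joint passes its speed limit or range.

## Robot

A 6-joint arm with a two-finger parallel gripper is mounted at the origin on the work surface. World frame = base frame: x ahead of the robot, y to its left, z up, the work surface at z = 0. Lengths are in m, angles in rad, forces in N, time in s.
With the tool pointing down it reaches from about 0.3 to 1 m from the base axis. Payload 5.1 kg.
Tool frame: the origin (TCP) lies on the centre line of the jaws, within the pads' length; the fingertips stand 11 mm ahead of it and the grasp point (between the pads) lies 8 mm behind it; z points along the fingers, y is the line along which they close (so a half turn about z gives the same grasp; the last joint's range is limited). The gripper opens to 95 mm and grips with 3 to 60 N. Pads are 20 mm wide; open, the fingers measure 119 mm over their backs; the gripper's body (75 mm by 180 mm) begins 59 mm behind the grasp point.
Start: joints at [1.128, 0.124, 1.65, -0, 1.367, -0.083], TCP at [0.229, 0.608, 0.226] pointing down, gripper open.
Joint ranges: [-2.61, 2.61], [-1.02, 2.33], [0.03, 2.71], [-1.35, 4.49], [0.32, 2.68], [-2.91, 2.91]. Speed limits (rad/s): [2.57, 2.57, 3.14, 3.14, 3.14, 3.14].

## Interface

Orientations are given as a 3x3 rotation matrix whose columns are the frame's x, y, z axes.
In Python, from plant import * gives the robot as it stands.
- The arm moves only by the tool carry_out, never from a script. Its argument "rows" is a list that holds one entry, the list of rows, each a list of 4 numbers: the shift along the tool's x, y, z in mm, then the turn about the tool's z in rad. A call has 1 to 5 rows; each row shifts and turns the commanded pose from where the row before left it, along the tool's axes as they then stand; what a row does not reach is not made up. A row lasts 1/12 s, in which the tool goes at most 41.7 mm and 7.16 degrees, less where a joint would pass 70% of its speed; a pose out of reach is approached as far as the arm can. A call with a gripper value outside its range is refused whole. "hand" is the gripper's target within -1 to 1 (shut at 1, half-way at 0, fully open at -1), set as the call begins (left out, the last holds). The fingers move at their own pace and stop on an object; the grip force is fixed at half the most. Time passes only in rows, so rows that do not move let the fingers close. It gives the time, the measured TCP pose, the force, the opening and the grip force at its end, in the units of the state.
- get_state(): the state, without advancing time (a new reading comes with each control period).
- grab_frame(name): name is "scene" or "top" or "wrist"; returns the picture (480x640x3 uint8, red, green, blue); there is no depth.
- camera_params(name): a dict with "intrinsics" (3x3 intrinsics, pixels), "origin" and "rotation" of the camera in the world. Camera axes: x right, y down, z forward; pixel columns grow to the right and rows downward; lengths in m; the calibration is good to about 2 mm. The wrist camera is an equidistant fisheye: a pixel r from the principal point sees the ray r / f radians off the axis. A picture is of the moment at which its call begins: read the wrist's pose just before it. camera_params takes no time and is no camera call; for the wrist camera it gives the pose at the moment of the call.
- finish_job(): hands the job in; it is judged then, once.
The state is a dict: "time_s": time; "qpos": joint angles; "joint_vel": joint speeds; "joint_torque": joint torques, N m; "tool_pos": TCP position; "tool_rot": TCP orientation; "ft_force": force on the tool from outside, world axes, zero at the start; "moment": the same for the moment, N m; "finger_gap": finger opening in m; "finger_force": force on a finger pad.
Only numpy, scipy, OpenCV 4.12 (cv2) and the standard library are available. Lean on these libraries where they do the work, as an engineer would, in place of code of your own. Each camera call takes 0.05 s, during which the arm holds its last target. There are 200 camera calls.

## Working session

There is one attempt and no reset: what is moved stays moved. The work goes in short steps, Python scripts to look and compute and a tool call to move; the robot and the scene stay as the last step left them, time stands still between calls to the robot, and variables do not carry over. Pictures are saved under pics/ and viewed, at most 10 in all, crops included, and the job is handed in when it is done.

Besides the shell and the picture viewer there is one more tool, called after ">>>" as name(argument=value, ...), one argument or row to a line, values as JSON. carry_out: Moves the arm, as the interface text tells. Its arguments: {"type":"object","properties":{"rows":{"type":"array"},"hand":{"type":"number"}},"required":["rows"]}

```bash
mkdir -p pics; ls; python3 - <<'E'
from plant import *
import cv2,numpy as np
for n in ("scene","top"):
    f=grab_frame(n); cv2.imwrite(f"pics/{n}0.png",f[:,:,::-1]); c=camera_params(n)
    print(n,np.round(c["intrinsics"],1).tolist(),np.round(c["origin"],4).tolist(),np.round(c["rotation"],4).tolist())
s=get_state();print({k:np.round(v,3).tolist() for k,v in s.items()})
E
```

```text
pics
scene [[542.0, 0.0, 312.2], [0.0, 542.0, 250.9], [0.0, 0.0, 1.0]] [1.326, 0.8287, 1.4377] [[-0.7747, 0.4784, -0.4135], [0.6322, 0.573, -0.5216], [-0.0126, -0.6654, -0.7463]]
top [[440.5, 0.0, 326.6], [0.0, 440.5, 239.6], [0.0, 0.0, 1.0]] [0.4664, -0.055, 1.1766] [[-0.0156, -0.9885, 0.1501], [-0.9999, 0.0145, -0.0087], [0.0064, -0.1502, -0.9886]]
{'time_s': 0.1, 'qpos': [1.128, 0.124, 1.652, 0.0, 1.367, -0.083], 'joint_vel': [-0.0, -0.002, -0.004, 0.002, -0.0, 0.001], 'joint_torque': [0.0, -41.888, -36.11, 0.078, 0.046, -0.0], 'tool_pos': [0.229, 0.608, 0.225], 'tool_rot': [[-0.936, 0.352, -0.001], [0.352, 0.936, -0.002], [0.0, -0.002, -1.0]], 'ft_force': [1.038, 0.522, -0.326], 'moment': [-0.011, 0.022, -0.029], 'finger_force': 0.0, 'finger_gap': 0.095}
```

View pics/scene0.png

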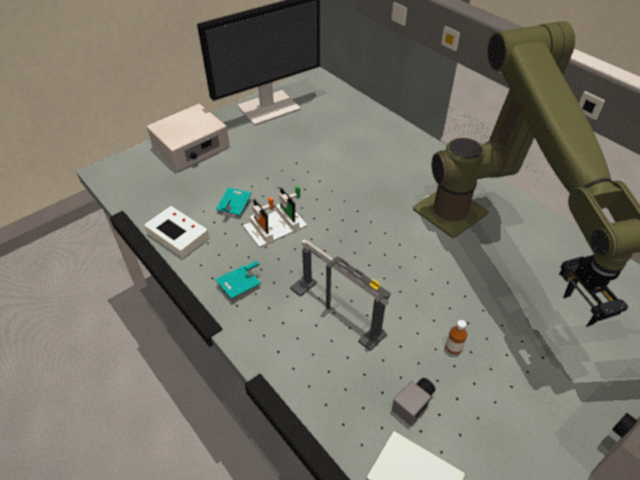

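View pics/top0.png

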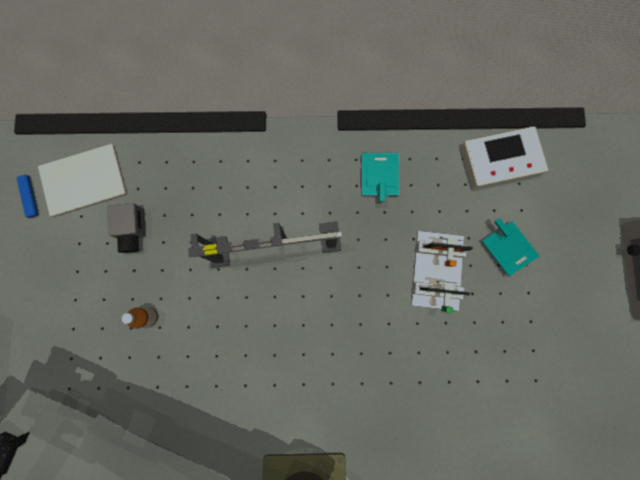

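Scene view: amber grip at about (270,203), green grip (297,191) in the white stand; rail from (306,245) to (387,292), yellow flag (374,285). Top view: stand (440,270), amber grip (452,263), green grip (447,309), rail from (340,235) to (195,248), flag (210,249). Amber candidates: the orange grip at (452,263) belongs to an upright carrier with hook; the turquoise plates lying flat at (380,175) and (510,248) are look-alikes, and the bottle at (135,318) is the other amber thing. I'll confirm in a crop.

```bash
python3 - <<'E'
import cv2,numpy as np
t=cv2.imread("pics/top0.png");s=cv2.imread("pics/scene0.png")
def c(i,x,y,w,h): return cv2.resize(i[y:y+h,x:x+w],(400,300),interpolation=cv2.INTER_CUBIC)
m=np.vstack([np.hstack([c(t,395,220,100,100*3//4+20),c(s,235,175,80,80)]),np.hstack([c(t,180,190,170,110),c(s,290,230,110,120)])])
cv2.imwrite("pics/crop1.png",m)
E
```

```text
(no output)
```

View pics/crop1.png

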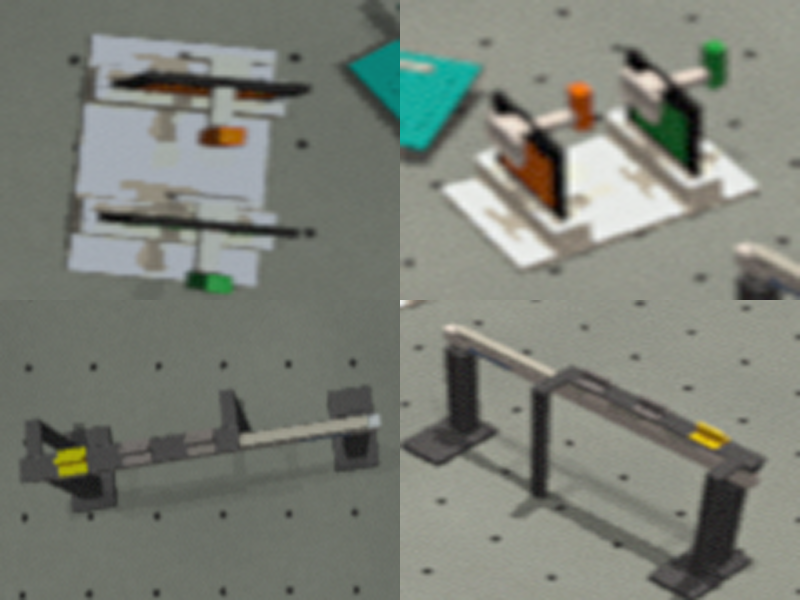

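```bash
cat > h.py <<'E'
import cv2,numpy as np
from plant import *
def ray(n,uv):
    c=camera_params(n);K=np.array(c["intrinsics"]);d=np.linalg.solve(K,[uv[0],uv[1],1.]);return np.array(c["origin"]),np.array(c["rotation"])@d
def onz(n,uv,z):
    o,d=ray(n,uv);return o+d*(z-o[2])/d[2]
def tri(a,b):
    o1,d1=ray("top",a);o2,d2=ray("scene",b);s=np.linalg.lstsq(np.c_[d1,-d2],o2-o1,rcond=None)[0]
    p,q=o1+s[0]*d1,o2+s[1]*d2;return (p+q)/2,np.linalg.norm(p-q)
def blobs(img,lo,hi,roi,mn=6):
    x,y,w,h=roi;m=cv2.inRange(cv2.cvtColor(img[y:y+h,x:x+w],cv2.COLOR_BGR2HSV),lo,hi)
    n,l,st,ce=cv2.connectedComponentsWithStats(m)
    return [(np.round(ce[i]+[x,y],2).tolist(),st[i].tolist()[2:]) for i in range(1,n) if st[i][4]>=mn],m
E
python3 - <<'E'
from h import *
t=cv2.imread("pics/top0.png");s=cv2.imread("pics/scene0.png")
C=dict(amber=((5,150,90),(18,255,255)),green=((45,120,50),(75,255,255)),yellow=((24,150,100),(34,255,255)))
for k,(lo,hi) in C.items():
    print(k,"T",blobs(t,lo,hi,(170,180,330,150))[0],"S",blobs(s,lo,hi,(230,150,170,170))[0])
# blade bright strip
g=t[225:250,280:350].max(2); m=(cv2.cvtColor(t,cv2.COLOR_BGR2GRAY)[225:250,280:350]>150)
ys,xs=np.nonzero(m);print("blade px",xs.min()+280,xs.max()+280)
for x in range(284,345,6):
    col=cv2.cvtColor(t,cv2.COLOR_BGR2GRAY)[226:250,x].astype(int);print(x,col.tolist())
E
```

```text
amber T [([451.91, 262.94], [7, 5, 34])] S [([270.84, 202.13], [5, 12, 38]), ([261.67, 220.98], [8, 16, 63])]
green T [([448.15, 309.51], [10, 6, 41])] S [([297.38, 190.66], [4, 12, 29]), ([288.48, 209.68], [10, 15, 63])]
yellow T [([209.98, 248.9], [14, 11, 121])] S [([375.9, 282.3], [6, 5, 10]), ([373.29, 286.04], [8, 7, 24])]
blade px 284 340
284 [111, 108, 107, 108, 102, 90, 80, 66, 47, 33, 27, 32, 75, 134, 151, 151, 145, 98, 77, 96, 107, 108, 108, 107]
290 [114, 115, 113, 113, 112, 111, 112, 112, 112, 112, 111, 119, 139, 151, 154, 148, 103, 81, 92, 105, 110, 110, 109, 109]
296 [115, 113, 114, 116, 114, 115, 113, 112, 112, 113, 114, 128, 149, 153, 148, 121, 94, 91, 101, 108, 110, 109, 109, 112]
302 [115, 115, 116, 113, 114, 115, 115, 111, 113, 111, 117, 142, 153, 153, 138, 98, 87, 101, 106, 107, 103, 101, 103, 104]
308 [114, 116, 114, 113, 114, 114, 114, 113, 111, 115, 143, 152, 155, 145, 96, 71, 100, 111, 112, 113, 112, 111, 112, 113]
314 [115, 115, 114, 115, 113, 111, 113, 111, 118, 142, 151, 155, 150, 100, 75, 91, 108, 112, 113, 112, 111, 112, 114, 108]
320 [73, 70, 73, 73, 76, 80, 83, 98, 133, 149, 153, 149, 111, 77, 79, 101, 106, 105, 108, 109, 112, 112, 109, 103]
326 [73, 75, 76, 73, 75, 68, 61, 97, 138, 153, 150, 124, 94, 59, 38, 40, 40, 39, 46, 51, 54, 65, 66, 67]
332 [74, 75, 74, 71, 65, 66, 95, 140, 154, 155, 142, 103, 72, 47, 33, 31, 31, 33, 36, 36, 33, 44, 60, 62]
338 [98, 95, 84, 81, 80, 97, 141, 166, 172, 165, 136, 89, 68, 67, 70, 67, 67, 70, 70, 72, 70, 68, 70, 69]
344 [107, 108, 109, 109, 109, 107, 108, 108, 107, 107, 109, 109, 108, 109, 109, 108, 108, 105, 104, 102, 102, 102, 102, 102]
```

```bash
python3 - <<'E'
from h import *
t=cv2.imread("pics/top0.png");g=cv2.GaussianBlur(cv2.cvtColor(t,cv2.COLOR_BGR2GRAY),(1,1),0).astype(float)
P=[]
for x in range(288,337,2):
    c=g[226:250,x];i=c.argmax();L=132
    a=i
    while c[a]>L:a-=1
    b=i
    while c[b]>L:b+=1
    lo=a+(L-c[a])/(c[a+1]-c[a]);hi=b-1+(c[b-1]-L)/(c[b-1]-c[b]);P.append((x,226+(lo+hi)/2,hi-lo))
P=np.array(P);W=np.array([onz("top",p[:2],.2)for p in P]);k=np.polyfit(W[:,1],W[:,0],1)
print("width px",P[:,2].mean(),"line x=k*y+c",k,"res",np.std(W[:,0]-np.polyval(k,W[:,1])),"yaw",-np.arctan(k[0]))
r=g[233:236,335:348].mean(0);print("end profile",r.round())
e=onz("top",(341.5,234.4),.2);print("open end",e)
f,d=tri((210,248.9),(374,285));print("flag tri",f,d,"top on .235",onz("top",(210,248.9),.230))
print("x on line at flag y",np.polyval(k,f[1]))
print("dist end-flag",np.linalg.norm(f[:2]-e[:2]))
for n,a,b in(("amber",(451.91,262.94),(270.84,202.13)),("green",(448.15,309.51),(297.38,190.66))):print(n,tri(a,b),"onz.14",onz("top",a,.143))
# plate top edges: dark pixels
for n,roi in(("amber",(418,240,60,13)),("green",(412,284,62,13))):
    x,y,w,h=roi;m=g[y:y+h,x:x+w]<45;ys,xs=np.nonzero(m);(vx,vy,x0,y0)=cv2.fitLine(np.c_[xs+x,ys+y].astype(np.float32),cv2.DIST_HUBER,0,.01,.01).ravel()
    A,B=[onz("top",(u,y0+vy/vx*(u-x0)),.12)for u in(xs.min()+x,xs.max()+x)];print(n,"plate",A,B,"len",np.linalg.norm(A-B),"yaw of y",np.degrees(np.arctan2(-(A-B)[0],(A-B)[1])))
# stand white
hsv=cv2.cvtColor(t,cv2.COLOR_BGR2HSV);m=cv2.inRange(hsv[225:315,405:475],(0,0,165),(180,60,255));c=max(cv2.findContours(cv2.morphologyEx(m,cv2.MORPH_CLOSE,np.ones((9,9))),0,2)[0],key=cv2.contourArea)
bx=cv2.boxPoints(cv2.minAreaRect(c))+[405,225];print("stand corners",[onz("top",p,.01)[:2].round(4).tolist() for p in bx])
E
```

```text
width px 3.4428688612447034 line x=k*y+c [-0.11218693  0.61764814] res 0.0003434516024927704 yaw 0.11171979418385966
end profile [150. 144. 159. 168. 169. 164. 141. 117. 109. 107. 108. 108. 108.]
open end [ 0.62588223 -0.09722855  0.2       ]
flag tri [0.59615431 0.19112452 0.2180324 ] 0.0033280733386341923 top on .235 [0.59335493 0.18920404 0.23      ]
x on line at flag y 0.5962064641275157
dist end-flag 0.2898814183658238
amber (array([ 0.5644204 , -0.36384944,  0.12315066]), np.float64(0.0018763269585205578)) onz.14 [ 0.56319239 -0.35875853  0.143     ]
green (array([ 0.45488811, -0.34927311,  0.12368869]), np.float64(0.0005392703968501409)) onz.14 [ 0.45492048 -0.34367299  0.143     ]
amber plate [ 0.61069561 -0.30029601  0.12      ] [ 0.60046931 -0.41397389  0.12      ] len 0.1141369254885624 yaw of y -5.1404089732450275
green plate [ 0.50642147 -0.28561555  0.12      ] [ 0.49202772 -0.39973799  0.12      ] len 0.11502656814281764 yaw of y -7.188502647274164
stand corners [[0.467, -0.2853], [0.6633, -0.313], [0.6486, -0.4451], [0.4528, -0.414]]
```

>>> carry_out(
  rows=[
    [[0, 0, -30, -0.0575], [0, 0, -35, -0.0575], [0, 0, -35, -0.0575], [0, 0, -30, -0.0575], [-18, -36, 0, 0]],
  ],
  hand=-1,
)

```text
time_s: 0.52
tool_pos: [0.2416, 0.5753, 0.3628]
tool_rot: [[-0.992, 0.123, 0.004], [0.123, 0.992, 0.011], [-0.002, 0.012, -1.0]]
ft_force: [0.9, -1.1, 0.4]
finger_gap: 0.0947
finger_force: 0.0
```

>>> carry_out(
  rows=[
    [[-18, -36, 0, 0], [-18, -36, 0, 0], [-18, -36, 0, 0], [-18, -36, 0, 0], [-18, -36, 0, 0]],
  ],
)

```text
time_s: 0.93
tool_pos: [0.308, 0.3783, 0.355]
tool_rot: [[-0.992, 0.129, -0.0], [0.129, 0.992, -0.001], [0.0, -0.001, -1.0]]
ft_force: [0.5, 0.0, 0.3]
finger_gap: 0.0947
finger_force: 0.0
```

>>> carry_out(
  rows=[
    [[-18, -36, 0, 0], [-18, -36, 0, 0], [-18, -36, 0, 0], [-18, -36, 0, 0], [-18, -36, 0, 0]],
  ],
)

```text
time_s: 1.35
tool_pos: [0.3738, 0.1882, 0.3553]
tool_rot: [[-0.992, 0.129, 0.0], [0.129, 0.992, 0.0], [-0.0, 0.0, -1.0]]
ft_force: [0.7, 0.5, -0.7]
finger_gap: 0.0952
finger_force: 0.0
```

>>> carry_out(
  rows=[
    [[-18, -36, 0, 0], [-18, -36, 0, 0], [-18, -36, 0, 0], [-18, -36, 0, 0], [-18, -36, 0, 0]],
  ],
)

```text
time_s: 1.77
tool_pos: [0.4398, -0.0021, 0.3554]
tool_rot: [[-0.992, 0.13, 0.0], [0.13, 0.992, 0.0], [-0.0, 0.0, -1.0]]
ft_force: [0.8, 1.1, -0.4]
finger_gap: 0.0955
finger_force: 0.0
```

>>> carry_out(
  rows=[
    [[-18, -36, 0, 0], [-18, -36, 0, 0], [-18, -36, 0, 0], [-18, -36, 0, 0], [-18, -36, 0, 0]],
  ],
)

```text
time_s: 2.18
tool_pos: [0.5058, -0.1923, 0.3551]
tool_rot: [[-0.992, 0.13, -0.001], [0.13, 0.992, 0.0], [0.001, 0.0, -1.0]]
ft_force: [2.1, 0.5, 0.5]
finger_gap: 0.0951
finger_force: 0.0
```

```bash
cat >> h.py <<'E'
def go(target,th=None):
    """print tool-axis shift (mm) and turn to a world TCP target"""
    s=get_state();R=np.array(s["tool_rot"]);p=np.array(s["tool_pos"])
    yaw=np.arctan2(-R[0,1],R[1,1])
    print("t",round(s["time_s"],2),"tcp",p.round(4),"yaw",round(yaw,4),"tilt",R[:,2].round(4),"F",np.round(s["ft_force"],1),"gap",round(s["finger_gap"],4))
    if th is not None: print("turn",round(-(th-yaw),4))
    a=yaw if th is None else th
    d=np.array(target)-p;print("shift mm (at final yaw)",np.round([1e3*(-np.cos(a)*d[0]-np.sin(a)*d[1]),1e3*(-np.sin(a)*d[0]+np.cos(a)*d[1]),-1e3*d[2]],1))
E
python3 - <<'E'
from h import *
go([.5644,-.3638,.120],-.13)
c=camera_params("wrist");f=grab_frame("wrist");cv2.imwrite("pics/w1.png",f[:,:,::-1])
print({k:np.round(v,3).tolist() for k,v in c.items()})
E
```

```text
t 2.18 tcp [ 0.5058 -0.1923  0.3551] yaw -0.1305 tilt [-5.e-04  4.e-04 -1.e+00] F [2.1 0.5 0.5] gap 0.0951
turn -0.0005
shift mm (at final yaw) [ -80.3 -162.4  235.1]
{'intrinsics': [[371.648, 0.0, 318.218], [0.0, 371.648, 232.196], [0.0, 0.0, 1.0]], 'origin': [0.427, -0.183, 0.514], 'rotation': [[0.13, 0.951, 0.279], [0.992, -0.125, -0.036], [0.001, 0.282, -0.96]]}
```

View pics/w1.png

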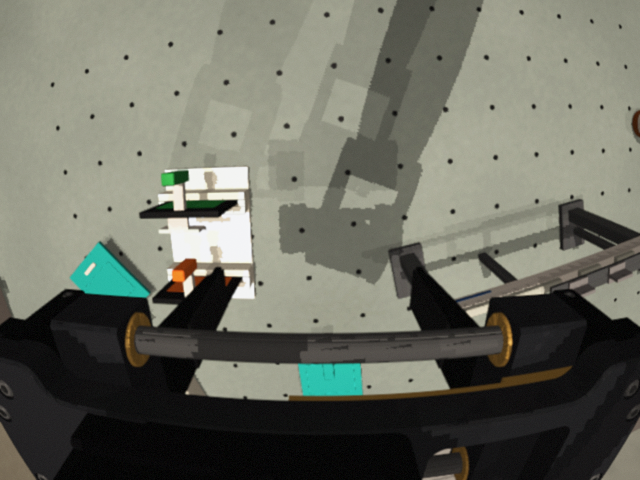

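Wrist picture: amber grip at (184,270) with its plate behind it at (200,290), green grip at (174,178), rail to the right at (520,280); consistent with the measurement.

>>> carry_out(
  rows=[
    [[-16, -32.4, 10, 0], [-16, -32.4, 15, 0], [-16, -32.4, 20, 0], [-16, -32.4, 25, 0], [-16.3, -32.8, 25, 0]],
  ],
)

```text
time_s: 2.65
tool_pos: [0.5633, -0.3594, 0.2622]
tool_rot: [[-0.992, 0.13, 0.0], [0.13, 0.992, 0.0], [-0.0, 0.0, -1.0]]
ft_force: [0.5, 0.6, -0.2]
finger_gap: 0.0953
finger_force: 0.0
```

>>> carry_out(
  rows=[
    [[0, 0, 20, 0], [0, 0, 5, 0], [0, 0, 0, 0]],
  ],
)

```text
time_s: 2.9
tool_pos: [0.5619, -0.3569, 0.235]
tool_rot: [[-0.992, 0.13, -0.005], [0.13, 0.992, 0.004], [0.005, 0.003, -1.0]]
ft_force: [0.3, 0.4, 0.2]
finger_gap: 0.0953
finger_force: 0.0
```

```bash
cat >> h.py <<'E'
def wrist(name):
    c=camera_params("wrist");f=grab_frame("wrist")[:,:,::-1].copy();cv2.imwrite(name,f);return c,f
def wray(c,uv):
    K=c["intrinsics"];d=(np.array(uv,float)-[K[0][2],K[1][2]])/K[0][0];r=np.linalg.norm(d)
    v=np.r_[d/r*np.sin(r),np.cos(r)] if r>0 else np.array([0,0,1.]);return np.array(c["origin"]),np.array(c["rotation"])@v
def wonz(c,uv,z):
    o,d=wray(c,uv);return o+d*(z-o[2])/d[2]
def wpix(c,P):
    K=c["intrinsics"];v=np.array(c["rotation"]).T@(np.array(P)-c["origin"]);n=np.hypot(v[0],v[1]);r=np.arctan2(n,v[2])
    return np.array([K[0][2],K[1][2]])+K[0][0]*r*v[:2]/n
E
python3 - <<'E'
from h import *
go([.5644,-.3638,.120],-.13)
c,f=wrist("pics/w2.png")
print(blobs(f,(5,150,80),(18,255,255),(0,0,640,480),40)[0])
for z in(.148,.098):
  for dy in(-8,8): print(z,dy,wpix(c,np.array([.5644,-.3638,z])+np.array([.1296,.9916,0])*dy/1e3).round(1))
E
```

```text
t 2.9 tcp [ 0.5619 -0.3569  0.235 ] yaw -0.1302 tilt [-0.0048  0.0039 -1.    ] F [0.3 0.4 0.2] gap 0.0953
turn -0.0002
shift mm (at final yaw) [ -3.4  -6.5 115. ]
[([313.76, 257.31], [88, 52, 1942]), ([141.8, 318.13], [9, 12, 45]), ([129.88, 339.47], [14, 52, 232]), ([503.44, 334.2], [23, 52, 402]), ([530.98, 377.34], [73, 19, 379]), ([388.06, 394.68], [205, 15, 521]), ([465.47, 465.42], [7, 31, 85])]
0.148 -8 [298.1 247.3]
0.148 8 [321.  247.2]
0.098 -8 [301.  228.1]
0.098 8 [320.4 228.1]
```

View pics/w2.png

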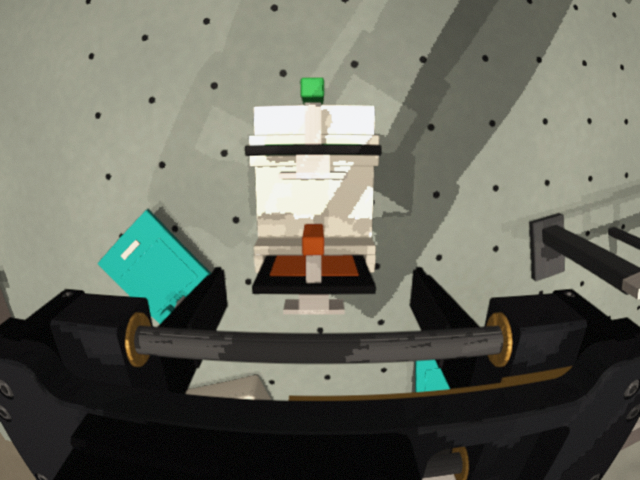

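Amber grip seen centrally at (313,243), its top face roughly rows 236–255, hook lip at (313,305), plates level in the image, so the yaw fits. Fine-measure the grip.

```bash
python3 - <<'E'
from h import *
c=camera_params("wrist");f=cv2.imread("pics/w2.png")
print("col312",[f[y,313].tolist() for y in range(220,262,2)])
for y in(242,248):print(y,f[y,296:330,2].tolist())
# plate top edge rear + lip ends: dark bar
g=cv2.cvtColor(f,cv2.COLOR_BGR2GRAY)
for x in(262,362):print(x,g[265:300,x].tolist())
print(g[284,245:262].tolist(),g[284,366:384].tolist())
E
```

```text
col312 [[145, 165, 179], [149, 172, 185], [53, 76, 125], [17, 47, 113], [11, 44, 111], [11, 44, 112], [10, 44, 110], [14, 45, 111], [15, 51, 122], [20, 70, 166], [25, 78, 181], [24, 79, 181], [22, 75, 178], [23, 77, 178], [26, 77, 177], [20, 73, 175], [21, 73, 175], [46, 80, 163], [137, 153, 170], [144, 158, 171], [144, 157, 171]]
242 [125, 127, 124, 125, 123, 127, 140, 160, 175, 179, 178, 178, 179, 179, 179, 179, 178, 181, 181, 179, 179, 182, 180, 180, 180, 180, 170, 155, 135, 126, 123, 124, 125, 128]
248 [169, 167, 166, 168, 163, 154, 146, 159, 172, 174, 174, 178, 177, 177, 175, 177, 178, 177, 177, 178, 176, 179, 176, 180, 178, 180, 167, 158, 173, 182, 183, 183, 180, 181]
262 [49, 28, 14, 7, 6, 9, 8, 9, 6, 10, 10, 10, 10, 5, 12, 10, 12, 12, 11, 11, 12, 16, 16, 22, 19, 18, 16, 16, 63, 138, 168, 167, 167, 164, 167]
362 [11, 14, 12, 12, 11, 7, 4, 9, 8, 10, 8, 9, 9, 7, 12, 5, 6, 13, 12, 7, 9, 21, 22, 17, 22, 21, 18, 22, 45, 80, 105, 110, 107, 107, 105]
[147, 115, 83, 71, 83, 117, 132, 110, 51, 12, 9, 13, 7, 11, 10, 12, 8] [11, 13, 9, 12, 10, 11, 12, 12, 33, 68, 100, 106, 105, 105, 106, 106, 106, 103]
```

```bash
python3 - <<'E'
from h import *
s=get_state();c=camera_params("wrist")
print("grip top",wonz(c,(313,245.5),.148),"sizes",np.linalg.norm(wonz(c,(302.5,245.5),.148)-wonz(c,(323.3,245.5),.148)),np.linalg.norm(wonz(c,(313,236.5),.148)-wonz(c,(313,254.5),.148)))
print("plate back top edge",wonz(c,(314,292.7),.126))
g=wonz(c,(313,245.5),.148);go([g[0],g[1],.122],-.13)
E
```

```text
grip top [ 0.56547343 -0.36173522  0.148     ] sizes 0.014638583359651108 0.013347524495552902
plate back top edge [ 0.61240585 -0.36750911  0.126     ]
t 2.95 tcp [ 0.5627 -0.357   0.2377] yaw -0.1295 tilt [-0.0015  0.0014 -1.    ] F [ 0.1 -0.2  1.2] gap 0.0953
turn 0.0005
shift mm (at final yaw) [ -3.3  -4.3 115.7]
```

>>> carry_out(
  rows=[
    [[-3.3, -4.5, 15, 0], [0, 0, 25, 0], [0, 0, 25, 0], [0, 0, 25, 0], [0, 0, 15, 0]],
  ],
)

```text
time_s: 3.37
tool_pos: [0.5656, -0.3616, 0.1319]
tool_rot: [[-0.992, 0.128, -0.0], [0.128, 0.992, 0.0], [0.001, 0.0, -1.0]]
ft_force: [0.3, 0.8, -0.3]
finger_gap: 0.0953
finger_force: 0.0
```

>>> carry_out(
  rows=[
    [[0, 0, 9, 0], [0, 0, 0, 0], [0, 0, 0, 0]],
  ],
)

```text
time_s: 3.62
tool_pos: [0.5664, -0.3628, 0.1255]
tool_rot: [[-0.992, 0.129, 0.001], [0.129, 0.992, -0.001], [-0.001, -0.001, -1.0]]
ft_force: [-0.2, -0.7, 0.5]
finger_gap: 0.0949
finger_force: 0.0
```

>>> carry_out(
  rows=[
    [[0, 0, 0, 0], [0, 0, 0, 0], [0, 0, 0, 0], [0, 0, 0, 0], [0, 0, 0, 0]],
  ],
  hand=1,
)

```text
time_s: 4.03
tool_pos: [0.566, -0.3629, 0.1252]
tool_rot: [[-0.992, 0.129, 0.001], [0.129, 0.992, -0.001], [-0.001, -0.001, -1.0]]
ft_force: [-0.7, 0.5, 0.6]
finger_gap: 0.0674
finger_force: 0.0
```

>>> carry_out(
  rows=[
    [[0, 0, 0, 0], [0, 0, 0, 0], [0, 0, 0, 0]],
  ],
)

```text
time_s: 4.28
tool_pos: [0.5658, -0.3627, 0.1244]
tool_rot: [[-0.992, 0.129, -0.0], [0.129, 0.992, 0.0], [0.0, 0.0, -1.0]]
ft_force: [-1.2, 0.9, -1.2]
finger_gap: 0.0467
finger_force: 0.0
```

>>> carry_out(
  rows=[
    [[0, 0, 3, 0], [0, 0, 0, 0], [0, 0, 0, 0], [0, 0, 0, 0], [0, 0, 0, 0]],
  ],
)

```text
time_s: 4.7
tool_pos: [0.5659, -0.3623, 0.1215]
tool_rot: [[-0.992, 0.129, -0.0], [0.129, 0.992, 0.001], [0.0, 0.001, -1.0]]
ft_force: [-0.5, -0.5, -1.4]
finger_gap: 0.0158
finger_force: 30.0
```

>>> carry_out(
  rows=[
    [[0, 0, 0, 0], [0, 0, 0, 0], [0, 0, 0, 0]],
  ],
)

```text
time_s: 4.95
tool_pos: [0.5658, -0.3623, 0.1213]
tool_rot: [[-0.992, 0.129, -0.0], [0.129, 0.992, 0.001], [0.0, 0.001, -1.0]]
ft_force: [-0.7, 2.1, 0.4]
finger_gap: 0.016
finger_force: 30.0
```

>>> carry_out(
  rows=[
    [[0, 0, -10, 0], [0, 0, -15, 0], [0, 0, -20, 0], [0, 0, -25, 0], [0, 0, -25, 0]],
  ],
)

```text
time_s: 5.37
tool_pos: [0.5652, -0.3628, 0.2184]
tool_rot: [[-0.992, 0.13, -0.001], [0.13, 0.992, -0.0], [0.001, -0.001, -1.0]]
ft_force: [-0.6, 0.1, -2.1]
finger_gap: 0.0158
finger_force: 30.0
```

>>> carry_out(
  rows=[
    [[0, 0, -25, 0], [0, 0, -20, 0], [0, 0, 0, 0], [0, 0, 0, 0], [0, 0, 0, 0]],
  ],
)

```text
time_s: 5.78
tool_pos: [0.5652, -0.3624, 0.2605]
tool_rot: [[-0.992, 0.13, -0.002], [0.13, 0.992, 0.001], [0.002, 0.0, -1.0]]
ft_force: [0.8, -0.1, -2.0]
finger_gap: 0.0159
finger_force: 30.0
```

```bash
python3 - <<'E'
from h import *
go([.5676,-.0485,.265],.112)
c,f=wrist("pics/w3.png");s=get_state();print(np.round(s["moment"],3))
t=grab_frame("scene")[:,:,::-1];cv2.imwrite("pics/s3.png",t)
a=cv2.resize(f[200:350,200:440],(800,500));cv2.imwrite("pics/w3c.png",a)
E
```

```text
t 5.78 tcp [ 0.5652 -0.3624  0.2605] yaw -0.1299 tilt [-1.6e-03  7.0e-04 -1.0e+00] F [ 0.8 -0.1 -2. ] gap 0.0159
turn -0.2419
shift mm (at final yaw) [-37.5 311.7  -4.5]
[ 0.02   0.004 -0.027]
```

View pics/w3c.png

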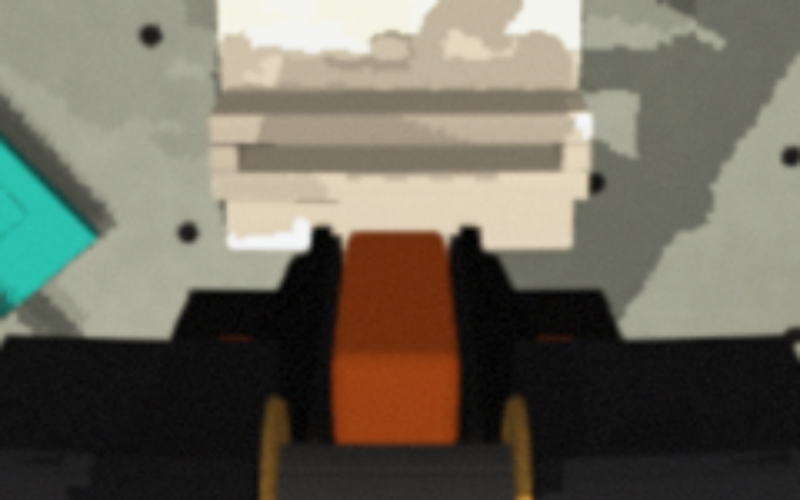

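Carrier is out of the stand (slot empty at crop (400,155)), bar held between the fingers at crop (395,350). Now up, turn to the rail's yaw, and travel to a staging point slightly in front of the open end.

>>> carry_out(
  rows=[
    [[0, 0, -20, -0.06], [0, 0, -30, -0.06], [0, 0, -20, -0.06], [0, 0, 0, -0.062], [-2, 20, 0, 0]],
  ],
)

```text
time_s: 6.3
tool_pos: [0.5654, -0.3451, 0.3316]
tool_rot: [[-0.994, -0.111, 0.0], [-0.111, 0.994, -0.002], [0.0, -0.002, -1.0]]
ft_force: [-1.4, -0.3, -2.9]
finger_gap: 0.0157
finger_force: 30.0
```

>>> carry_out(
  rows=[
    [[-3, 35, 0, 0], [-3, 35, 0, 0], [-3, 35, 0, 0], [-3, 35, 0, 0], [-3, 35, 0, 0]],
  ],
)

```text
time_s: 6.72
tool_pos: [0.5599, -0.1653, 0.3292]
tool_rot: [[-0.994, -0.112, -0.003], [-0.112, 0.994, 0.001], [0.003, 0.002, -1.0]]
ft_force: [-0.0, 0.0, -1.5]
finger_gap: 0.0161
finger_force: 30.0
```

>>> carry_out(
  rows=[
    [[-3, 35, 0, 0], [-3, 35, 0, 0], [-3, 35, 0, 0], [-2, 29, 0, 0], [0, 0, 0, 0]],
  ],
)

```text
time_s: 7.13
tool_pos: [0.5558, -0.028, 0.3297]
tool_rot: [[-0.993, -0.117, -0.003], [-0.117, 0.993, 0.003], [0.003, 0.003, -1.0]]
ft_force: [0.2, 0.2, -1.8]
finger_gap: 0.0158
finger_force: 30.0
```

>>> carry_out(
  rows=[
    [[0, 0, 0, 0], [0, 0, 0, 0], [0, 0, 0, 0]],
  ],
)

```text
time_s: 7.38
tool_pos: [0.5566, -0.0335, 0.3305]
tool_rot: [[-0.994, -0.111, -0.002], [-0.111, 0.994, -0.0], [0.002, -0.0, -1.0]]
ft_force: [-0.5, -0.6, -1.7]
finger_gap: 0.0161
finger_force: 30.0
```

```bash
python3 - <<'E'
from h import *
go([.5537,-.0329,.262],.112)
E
```

```text
t 7.38 tcp [ 0.5566 -0.0335  0.3305] yaw 0.111 tilt [-1.6e-03 -2.0e-04 -1.0e+00] F [-0.5 -0.6 -1.7] gap 0.0161
turn -0.001
shift mm (at final yaw) [ 2.9  1.  68.5]
```

>>> carry_out(
  rows=[
    [[2, 1, 20, 0], [0, 0, 25, 0], [0, 0, 20, 0], [0, 0, 0, 0], [0, 0, 0, 0]],
  ],
)

```text
time_s: 7.8
tool_pos: [0.554, -0.0328, 0.265]
tool_rot: [[-0.994, -0.11, -0.003], [-0.11, 0.994, 0.0], [0.003, 0.001, -1.0]]
ft_force: [0.5, -0.3, -0.9]
finger_gap: 0.0162
finger_force: 30.0
```

>>> carry_out(
  rows=[
    [[0, 0, 0, 0], [0, 0, 0, 0], [0, 0, 0, 0]],
  ],
)

```text
time_s: 8.05
tool_pos: [0.5556, -0.0322, 0.2685]
tool_rot: [[-0.994, -0.112, 0.003], [-0.112, 0.994, -0.001], [-0.003, -0.001, -1.0]]
ft_force: [0.7, -0.3, -2.8]
finger_gap: 0.016
finger_force: 30.0
```

```bash
python3 - <<'E'
from h import *
go([.5656,-.0316,.262],.112)
f=grab_frame("scene")[:,:,::-1];cv2.imwrite("pics/s4.png",f)
t=grab_frame("top")[:,:,::-1];cv2.imwrite("pics/t4.png",t)
c,w=wrist("pics/w4.png")
a=cv2.resize(f[200:275,270:370],(400,300),interpolation=cv2.INTER_CUBIC);b=cv2.resize(t[190:265,260:360],(400,300),interpolation=cv2.INTER_CUBIC)
d=cv2.resize(w[200:350,160:480],(800,300))[:, :800]
cv2.imwrite("pics/m4.png",np.vstack([np.hstack([a,b]),d]))
E
```

```text
t 8.05 tcp [ 0.5556 -0.0322  0.2685] yaw 0.1118 tilt [ 3.1e-03 -5.0e-04 -1.0e+00] F [ 0.7 -0.3 -2.8] gap 0.016
turn -0.0002
shift mm (at final yaw) [-10.   -0.5   6.5]
```

View pics/m4.png

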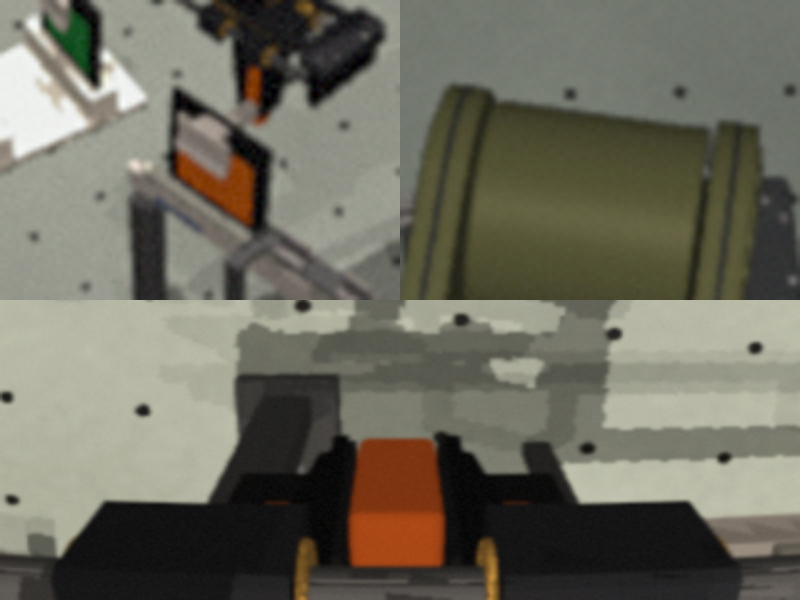

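The crop shows, in the scene view, the carrier hovering over the open end with plate behind, lip at scene pixels about (314–328, 227–245), rail tip at (304,241); top view is blocked by the arm; in the wrist view the bar is held straight. I compare predicted with seen lip corners.

```bash
cat >> h.py <<'E'
def spix(P,n="scene"):
    c=camera_params(n);v=np.array(c["rotation"]).T@(np.array(P)-c["origin"]);return (np.array(c["intrinsics"])@v)[:2]/v[2]
TH=.1118;RX=np.array([np.cos(TH),np.sin(TH),0]);RY=np.array([-np.sin(TH),np.cos(TH),0]);RO=np.array([.6069,.0717,0]);EZ=np.array([0,0,1.])
def rail(P): d=np.array(P)-RO;return np.array([d@RX,d@RY,d[2]])
E
python3 - <<'E'
from h import *
s=get_state();T=np.array(s["tool_pos"])
O=T-EZ*.1113+RX*.042   # carrier origin, untilted
car=lambda x,y,z:O+RX*x+RY*y+EZ*z
for n,p in dict(lipTL=(.021,-.025,.116),lipTR=(.021,.025,.116),lipBR=(.021,.025,.086),lipBL=(.021,-.025,.086),plTL=(.004,-.05,.116),plTR=(.004,.05,.116),plBR=(.004,.05,0)).items():
    q=spix(car(*p));print(n,q.round(1),"crop",((q-[270,200])*4).round())
R=lambda x,y,z:RO+RX*x+RY*y+EZ*z
for y in(-.17,):
  for x in(-.005,.005):
    q=spix(R(x,y,.2));print("rail",x,y,q.round(1),((q-[270,200])*4).round())
f=cv2.imread("pics/s4.png");g=cv2.cvtColor(f,cv2.COLOR_BGR2GRAY)
print("rows 225..248 cols 309..332");print(g[225:248,309:340])
print("tip");print(g[236:248,298:312])
E
```

```text
lipTL [314.2 229.1] crop [177. 116.]
lipTR [326.4 237.5] crop [225. 150.]
lipBR [326.3 244.4] crop [225. 178.]
lipBL [314.3 236. ] crop [177. 144.]
plTL [312.2 222. ] crop [169.  88.]
plTR [336.5 238.7] crop [266. 155.]
plBR [335.7 264.3] crop [263. 257.]
rail -0.005 -0.17 [304.6 236.7] [138. 147.]
rail 0.005 -0.17 [302.3 238.4] [129. 154.]
rows 225..248 cols 309..332
[[163 160 149 115  53   9  12  12  20  45  73 106 137 152 155 158 162 159
  155 139  86  73  93 101  89  55  26   0   6  20  55]
 [163 159 148 108  45   6  13  13   0  14  30  57  91 122 142 158 162 160
  156 144 114 102 113 113  99  69  33   7  21  56  95]
 [161 161 150 111  49  33  44  28  14   7  11  23  44  72 100 137 153 155
  149 133 120 112 114 114 104  66  26  24  53  94 127]
 [157 162 149 109  51  76 104  80  44  28  42  62  73  70  65  89 122 141
  139 133 120 116 112 106  98  70  36  39  87 127 144]
 [161 156 151 109  58  89 127 115  95  80  99 123 131 117  91  67  70 100
  129 138 128 117 107 106  97  72  51  79 114 139 147]
 [162 159 148 107  52  82 123 129 131 141 150 154 154 149 137 113  77  64
   86 116 
[... 2251 characters left out ...]
7 158 161 159 158 158 158 160 155 156 159 159 142]
 [159 158 161 158 161 157 159 155 159 157 156 158 153 132]
 [160 157 157 157 163 156 155 161 154 156 157 150 133 101]
 [159 160 157 159 166 170 167 158 158 155 152 148 125  86]
 [159 158 160 165 190 209 195 171 178 176 158 150 138 107]
 [156 156 159 166 190 218 214 188 193 186 155 141 140 123]
 [154 156 152 152 156 182 191 169 165 163 140 138 140 119]
 [156 156 158 142 127 132 143 134 123 124 128 135 139 127]
 [154 156 148 140 123 108 108 112 101  99 114 127 136 133]
 [151 151 149 141 124 109 106 106 105  96  98 113 125 132]
 [152 147 144 143 132 116 110 108 108 106 105 107 108 123]
 [145 144 144 141 136 113 102 101 112 108 111 108 108 109]]
```

```bash
python3 - <<'E'
from h import *
R=lambda x,y,z:RO+RX*x+RY*y+EZ*z
g=cv2.cvtColor(cv2.imread("pics/scene0.png"),cv2.COLOR_BGR2GRAY)
for y in(-.165,-.14,-.12,-.10,-.08,-.06):
    b=spix(R(.005,y,.2));a=spix(R(-.005,y,.2));u=int(round((a[0]+b[0])/2))
    # rows of front/back top edge at that column
    k=(spix(R(0,y+.01,.2))-spix(R(0,y-.01,.2)));sl=k[1]/k[0]
    print(y,u,"pred rows",round(a[1]+sl*(u-a[0]),1),round(b[1]+sl*(u-b[0]),1),"bottom",round(spix(R(.005,y,.17))[1],1),"start",int(a[1])-4,g[int(a[1])-4:int(a[1])+20,u])
for p in((-.01,-.013),(.01,-.013),(.01,.013),(-.01,.013)):print("flag",spix(R(p[0],.12+p[1],.235)).round(1),spix(R(p[0],.12+p[1],.217)).round(1))
print("cover front-left/back-right ends",[spix(R(x,y,.217)).round(1).tolist() for x in(-.01,.01) for y in(-.035,.17)])
print("base feet",[spix(R(0,y,0)).round(1).tolist() for y in(-.155,.155)])
E
```

```text
-0.165 305 pred rows 237.0 240.3 bottom 245.7 start 233 [151 150 151 152 151 145 161 188 187 163 127  99 102  98  94  80  63  69
  66  53  38  38  38  37]
-0.14 310 pred rows 240.5 243.8 bottom 249.7 start 237 [147 122 118 138 147 173 189 190 159 125 106 100  90  71  60  59  61  57
  52  60  57  57  51  54]
-0.12 315 pred rows 244.1 247.4 bottom 253.0 start 240 [147 147 150 146 146 156 173 189 177 140 106  94  94  80  87 114 133 143
 143 144 146 141 142 145]
-0.1 320 pred rows 247.6 251.0 bottom 256.4 start 244 [146 143 146 141 149 170 189 192 163 126 103 102  91  89 108 134 141 146
 146 143 144 145 146 148]
-0.08 324 pred rows 250.5 253.9 bottom 259.7 start 247 [148 143 126  94 107 158 188 188 157 121 105 103 100 102 115 134 146 146
 146 146 147 144 145 148]
-0.06 329 pred rows 254.0 257.4 bottom 263.1 start 250 [143 143 146 143 148 159 183 190 177 139 116 100  92  80  88  83  75  56
  43  33  35  37  36  41]
flag [374.4 276.3] [374.  280.3]
flag [369.9 280.3] [369.4 284.2]
flag [376.9 285.3] [376.4 289.2]
flag [381.5 281.3] [381.  285.2]
cover front-left/back-right ends [[337.5, 254.6], [391.1, 292.4], [333.0, 258.3], [386.6, 296.5]]
base feet [[308.1, 280.1], [378.7, 333.9]]
```

```bash
python3 - <<'E'
import cv2
s=cv2.imread("pics/scene0.png");cv2.imwrite("pics/c5.png",cv2.resize(s[236:311,296:396],(800,600),interpolation=cv2.INTER_CUBIC))
E
```

```text
(no output)
```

View pics/c5.png

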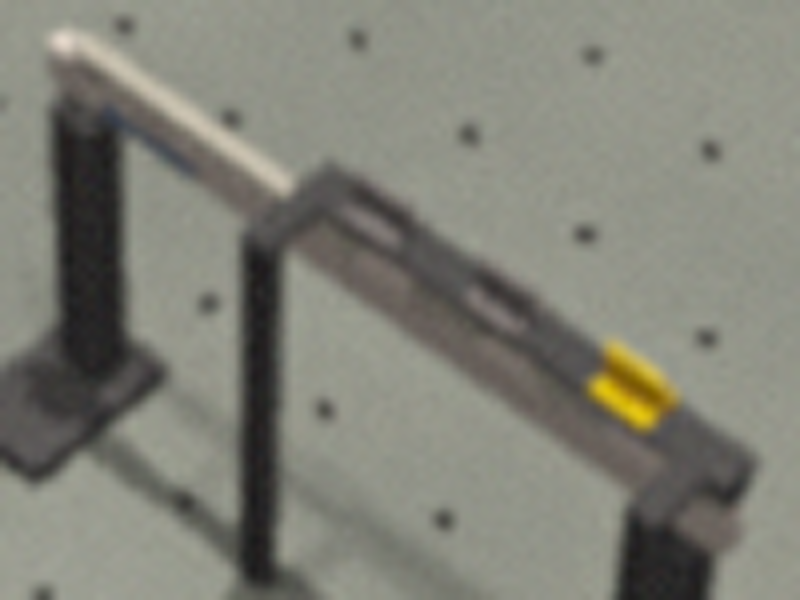

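Scene view puts the rail about 4 mm further back than the top view (calibration limits), so I'll feel for the blade with the plate's face: lower in front of it, then creep +x until contact.

>>> carry_out(
  rows=[
    [[0, 0, 15, 0], [0, 0, 15, 0], [-3, 0, 6, 0], [-3, 0, 0, 0], [0, 0, 0, 0]],
  ],
)

```text
time_s: 8.62
tool_pos: [0.5612, -0.0311, 0.2306]
tool_rot: [[-0.994, -0.112, 0.0], [-0.112, 0.994, 0.0], [-0.0, 0.0, -1.0]]
ft_force: [-1.1, 0.7, -1.6]
finger_gap: 0.0159
finger_force: 30.0
```

>>> carry_out(
  rows=[
    [[0, 0, 0, 0], [0, 0, 0, 0], [0, 0, 0, 0], [-1, 0, 0, 0], [0, 0, 0, 0]],
  ],
)

```text
time_s: 9.03
tool_pos: [0.5619, -0.0311, 0.231]
tool_rot: [[-0.994, -0.112, 0.001], [-0.112, 0.994, -0.0], [-0.001, -0.0, -1.0]]
ft_force: [0.8, -0.4, -1.6]
finger_gap: 0.0158
finger_force: 30.0
```

```bash
python3 - <<'E'
from h import *
go([.5656,-.0316,.230],.112);print(get_state()["moment"])
E
```

```text
t 9.03 tcp [ 0.5619 -0.0311  0.231 ] yaw 0.1122 tilt [ 8.e-04 -1.e-04 -1.e+00] F [ 0.8 -0.4 -1.6] gap 0.0158
turn 0.0002
shift mm (at final yaw) [-3.6 -0.9  1. ]
[0.0599939  0.08337025 0.02577166]
```

>>> carry_out(
  rows=[
    [[-1, 0, 0, 0], [0, 0, 0, 0], [-1, 0, 0, 0], [0, 0, 0, 0], [0, 0, 0, 0]],
  ],
)

```text
time_s: 9.45
tool_pos: [0.5637, -0.0308, 0.2304]
tool_rot: [[-0.994, -0.112, -0.0], [-0.112, 0.994, 0.0], [0.0, 0.0, -1.0]]
ft_force: [-0.1, -0.8, -2.4]
finger_gap: 0.0157
finger_force: 30.0
```

>>> carry_out(
  rows=[
    [[-1, 0, 0, 0], [0, 0, 0, 0], [-1, 0, 0, 0], [0, 0, 0, 0], [0, 0, 0, 0]],
  ],
)

```text
time_s: 9.87
tool_pos: [0.5651, -0.0306, 0.2304]
tool_rot: [[-0.994, -0.112, -0.002], [-0.112, 0.994, 0.0], [0.002, 0.0, -1.0]]
ft_force: [-3.9, -0.3, -0.8]
finger_gap: 0.0158
finger_force: 30.0
```

>>> carry_out(
  rows=[
    [[-1, 0, 0, 0], [0, 0, 0, 0], [0, 0, 0, 0]],
  ],
)

```text
time_s: 10.12
tool_pos: [0.566, -0.0303, 0.2304]
tool_rot: [[-0.994, -0.112, -0.002], [-0.112, 0.994, 0.0], [0.002, 0.001, -1.0]]
ft_force: [-5.4, -0.0, 0.5]
finger_gap: 0.016
finger_force: 30.0
```

>>> carry_out(
  rows=[
    [[-1, 0, 0, 0], [0, 0, 0, 0], [0, 0, 0, 0]],
  ],
)

```text
time_s: 10.37
tool_pos: [0.5671, -0.0302, 0.2304]
tool_rot: [[-0.994, -0.112, -0.002], [-0.112, 0.994, 0.0], [0.002, 0.001, -1.0]]
ft_force: [-5.8, 1.3, 1.1]
finger_gap: 0.0159
finger_force: 30.0
```

```bash
python3 - <<'E'
from h import *
def edge(f,r0,r1):
    g=cv2.cvtColor(f,cv2.COLOR_BGR2GRAY).astype(float);o=[]
    for r in range(r0,r1):
        c=g[r,332:342];L=70
        i=np.nonzero(c<40)[0]
        if len(i)==0: continue
        i=i[-1]
        while i<9 and c[i+1]<L:i+=1
        if i<9:o.append((r,332+i+(L-c[i])/(c[i+1]-c[i])))
    return np.array(o)
go([.5656,-.0316,.230],.112)
f5=grab_frame("scene")[:,:,::-1].copy();cv2.imwrite("pics/s5.png",f5)
s5=np.array(get_state()["tool_pos"])
for n,f,T,r in(("s4",cv2.imread("pics/s4.png"),np.array([.5556,-.0322,.2685]),(241,262)),("s5",f5,s5,(253,272))):
    e=edge(f,*r);k=np.polyfit(e[:,0],e[:,1],1)
    O=T-EZ*.1113+RX*.042;a=spix(O+RX*.004+RY*.05+EZ*.116);b=spix(O+RX*.004+RY*.05)
    print(n,"slope seen",k[0].round(4),"pred",((b-a)[0]/(b-a)[1]).round(4),"pred top",a.round(1),"bot",b.round(1),"seen col at top,bot",np.polyval(k,a[1]).round(2),np.polyval(k,b[1]).round(2),len(e),np.std(e[:,1]-np.polyval(k,e[:,0])).round(2))
    for ph in(.05,): 
        b2=spix(O+RX*.004+RY*.05+RX*ph*.116);print(" slope for bottom +x by .05:",((b2-a)[0]/(b2-a)[1]).round(4))
E
```

```text
t 10.37 tcp [ 0.5671 -0.0302  0.2304] yaw 0.1121 tilt [-1.7e-03  3.0e-04 -1.0e+00] F [-5.8  1.3  1.1] gap 0.0159
turn 0.0001
shift mm (at final yaw) [ 1.6 -1.2  0.4]
s4 slope seen -0.0329 pred -0.0302 pred top [336.3 238.5] bot [335.6 264.1] seen col at top,bot 336.81 335.97 17 0.26
 slope for bottom +x by .05: -0.0769
s5 slope seen -0.0628 pred -0.0253 pred top [333.6 249.5] bot [333.  274.1] seen col at top,bot 334.64 333.09 8 0.21
 slope for bottom +x by .05: -0.0733
```

```bash
python3 - <<'E'
from h import *
s=get_state();print("F",np.round(s["ft_force"],2),"M",np.round(s["moment"],3))
for n,T in(("s4",np.array([.5556,-.0322,.2685])),("s5",np.array(s["tool_pos"]))):
    g=cv2.cvtColor(cv2.imread(f"pics/{n}.png"),cv2.COLOR_BGR2GRAY).astype(int)
    O=T-EZ*.1113+RX*.042
    P={k:spix(O+RX*x+RY*y+EZ*z).round(1).tolist() for k,(x,y,z) in dict(backTL=(.004,-.05,.116),backTR=(.004,.05,.116),frontTL=(-.004,-.05,.116),frontTR=(-.004,.05,.116),BR=(.004,.05,0),lipTL=(.021,-.025,.116),lipBL=(.021,-.025,.086),lipTR=(.021,.025,.116),lipBR=(.021,.025,.086)).items()}
    print(n,P);a=np.array(P["backTL"]).astype(int);print("origin",a-[6,6]);print(g[a[1]-6:a[1]+34,a[0]-6:a[0]+29:1] if n=="s5" else "")
E
```

```text
F [-4.83  0.98  1.03] M [ 0.12   1.379 -0.117]
s4 {'backTL': [312.0, 221.8], 'backTR': [336.3, 238.5], 'frontTL': [313.9, 220.5], 'frontTR': [338.2, 237.1], 'BR': [335.6, 264.1], 'lipTL': [314.0, 228.9], 'lipBL': [314.1, 235.8], 'lipTR': [326.2, 237.3], 'lipBR': [326.1, 244.2]}
origin [306 215]

s5 {'backTL': [309.7, 232.7], 'backTR': [333.6, 249.5], 'frontTL': [311.5, 231.3], 'frontTR': [335.4, 248.0], 'BR': [333.0, 274.1], 'lipTL': [311.6, 239.7], 'lipBL': [311.8, 246.4], 'lipTR': [323.6, 248.2], 'lipBR': [323.6, 254.8]}
origin [303 226]
[[193 160 135 ...  64  61  47]
 [146 141 137 ...  49  53  55]
 [142 157 153 ...  27  39  52]
 ...
 [ 65  38  41 ...  74  83  86]
 [ 70  29  38 ...  93  98  94]
 [ 71  36  40 ... 104 105  96]]
```

>>> carry_out(
  rows=[
    [[2, 0, 0, 0], [1.5, 0, 0, 0], [0, 0, 0, 0], [0, 0, 0, 0], [0, 0, 0, 0]],
  ],
)

```text
time_s: 10.83
tool_pos: [0.5646, -0.0308, 0.2306]
tool_rot: [[-0.994, -0.112, 0.001], [-0.112, 0.994, -0.0], [-0.001, -0.0, -1.0]]
ft_force: [0.2, -0.7, -1.8]
finger_gap: 0.016
finger_force: 30.0
```

>>> carry_out(
  rows=[
    [[0, 0, 2, 0], [0, 0, 2, 0], [0, 0, 2, 0], [0, 0, 0, 0], [0, 0, 0, 0]],
  ],
)

```text
time_s: 11.25
tool_pos: [0.564, -0.0307, 0.2241]
tool_rot: [[-0.994, -0.112, -0.0], [-0.112, 0.994, 0.0], [0.0, 0.0, -1.0]]
ft_force: [0.3, -0.1, -2.0]
finger_gap: 0.0158
finger_force: 30.0
```

>>> carry_out(
  rows=[
    [[0, 0, 1, 0], [0, 0, 1, 0], [0, 0, 1, 0], [0, 0, 0, 0], [0, 0, 0, 0]],
  ],
)

```text
time_s: 11.67
tool_pos: [0.5646, -0.0308, 0.2218]
tool_rot: [[-0.994, -0.112, 0.001], [-0.112, 0.994, -0.0], [-0.001, -0.0, -1.0]]
ft_force: [2.2, -0.2, -1.6]
finger_gap: 0.0155
finger_force: 30.0
```

>>> carry_out(
  rows=[
    [[-0.5, 0, 1, 0], [0, 0, 1, 0], [0, 0, 1, 0], [0, 0, 0, 0], [0, 0, 0, 0]],
  ],
)

```text
time_s: 12.08
tool_pos: [0.5655, -0.0307, 0.2192]
tool_rot: [[-0.994, -0.112, 0.003], [-0.112, 0.994, -0.0], [-0.003, -0.0, -1.0]]
ft_force: [3.4, -0.2, 1.2]
finger_gap: 0.0156
finger_force: 30.0
```

>>> carry_out(
  rows=[
    [[0, 0, 1, 0], [0, 0, 1, 0], [0, 0, 1, 0], [0, 0, 0, 0], [0, 0, 0, 0]],
  ],
)

```text
time_s: 12.5
tool_pos: [0.5658, -0.0306, 0.2182]
tool_rot: [[-0.994, -0.112, 0.004], [-0.112, 0.994, -0.0], [-0.004, -0.0, -1.0]]
ft_force: [1.3, 2.6, 8.5]
finger_gap: 0.0159
finger_force: 30.0
```

>>> carry_out(
  rows=[
    [[0, 0, -3, 0], [0, 0, -3, 0], [-1, 0, 0, 0], [-1, 0, 0, 0], [0, 0, 0, 0]],
  ],
)

```text
time_s: 12.92
tool_pos: [0.5657, -0.0305, 0.2202]
tool_rot: [[-0.994, -0.112, -0.003], [-0.112, 0.994, 0.0], [0.003, 0.001, -1.0]]
ft_force: [0.7, -0.0, -1.6]
finger_gap: 0.0158
finger_force: 30.0
```

>>> carry_out(
  rows=[
    [[0, 0, 0, 0], [0, 0, 1, 0], [0, 0, 1, 0], [0, 0, 1, 0], [0, 0, 0, 0]],
  ],
)

```text
time_s: 13.33
tool_pos: [0.5664, -0.0305, 0.2183]
tool_rot: [[-0.994, -0.112, -0.001], [-0.112, 0.994, 0.0], [0.001, 0.0, -1.0]]
ft_force: [0.1, 0.2, -2.4]
finger_gap: 0.016
finger_force: 30.0
```

>>> carry_out(
  rows=[
    [[0, 0, 1, 0], [0, 0, 1, 0], [0, 0, 1, 0], [0, 0, 0, 0], [0, 0, 0, 0]],
  ],
)

```text
time_s: 13.75
tool_pos: [0.5667, -0.0303, 0.2173]
tool_rot: [[-0.994, -0.112, 0.001], [-0.112, 0.994, 0.0], [-0.001, 0.0, -1.0]]
ft_force: [-3.7, 1.2, 5.8]
finger_gap: 0.0158
finger_force: 30.0
```

```bash
python3 - <<'E'
from h import *
go([.5656,-.0316,.20],.112);s=get_state();print(np.round(s["moment"],2))
f=grab_frame("scene")[:,:,::-1].copy();cv2.imwrite("pics/s6.png",f)
T=np.array(s["tool_pos"]);O=T-EZ*.1113+RX*.042
a=cv2.resize(f[222:282,295:355],(600,600),interpolation=cv2.INTER_CUBIC)
P=[(.021,-.025,.116),(.021,.025,.116),(.021,.025,.086),(.021,-.025,.086)];Q=[(.004,-.05,.116),(.004,.05,.116),(.004,.05,0),(.004,-.05,0)]
for S,c in((P,(255,0,255)),(Q,(255,255,0))):
    for p in S:
        q=(spix(O+RX*p[0]+RY*p[1]+EZ*p[2])-[295,222]+.5)*10;cv2.circle(a,(int(q[0]),int(q[1])),4,c,-1)
cv2.imwrite("pics/c6.png",a)
E
```

```text
t 13.75 tcp [ 0.5667 -0.0303  0.2173] yaw 0.1119 tilt [ 6.e-04  1.e-04 -1.e+00] F [-3.7  1.2  5.8] gap 0.0158
turn -0.0001
shift mm (at final yaw) [ 1.3 -1.1 17.3]
[ 0.15  0.95 -0.16]
```

View pics/c6.png

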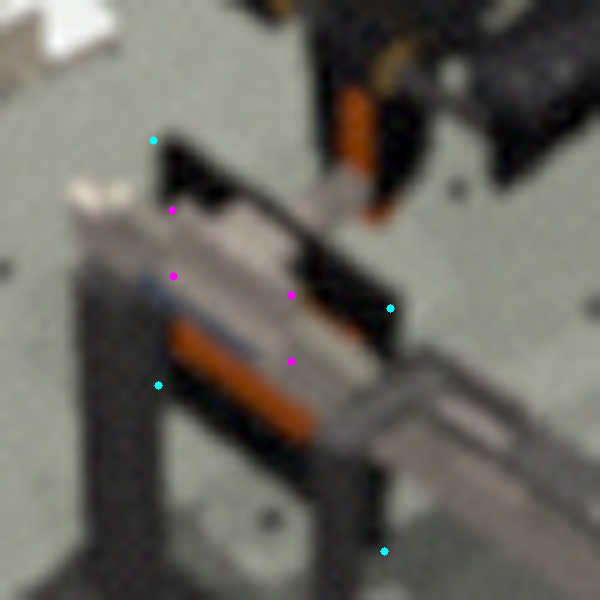

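The crop shows the hook's lip over the rail around (170–300, 205–320), plate right edge about x=398 at the top and 386 at the bottom; the lip has entered but something binds. I check the carrier's tilt numerically.

```bash
python3 - <<'E'
from h import *
np.set_printoptions(linewidth=200)
for n,r in(("s4",(236,268)),("s5",(246,280)),("s6",(250,280))):
    g=cv2.cvtColor(cv2.imread(f"pics/{n}.png"),cv2.COLOR_BGR2GRAY).astype(int)
    print(n)
    for y in range(*r,2):print(y,g[y,326:344])
E
```

```text
s4
236 [111  67  26   9  17  11  19   7  38  66  99 123 142 143 145 142 142 147]
238 [104  83  49  28  12   9  13  14   7  14  21  60 109 138 146 142 143 142]
240 [107  97  80  73  65  48  26   6  14  10  23  60 108 125 100 111 140 141]
242 [107  89  78  76  78  79  60  41  14  13  35  78 131 146 136 127 140 138]
244 [ 96  76  76  75  76  80  65  50   8  10  32  80 131 154 156 151 144 137]
246 [ 77  79  74  79  78  79  68  46  18  13  40 103 148 158 153 153 153 146]
248 [ 78  78  77  73  77  76  65  37  17  13  48 102 152 155 148 148 144 146]
250 [ 78  75  80  75  77  76  66  33   8  18  46 103 144 148 145 144 142 145]
252 [ 61  70  77  78  77  77  62  32  10  16  64 107 143 145 144 142 144 143]
254 [103  87  71  64  69  66  55  30   5  24  76 123 142 146 141 143 144 143]
256 [126 134 132 116  96  65  40  21  13  29  50  90 117 136 143 145 150 151]
258 [111 108 121 134 137 123  96  60  52  60  64  80  78  82  92 114 135 147]
260 [105 104 108 108 105 102  85  82  81  81  92  94  93  88  71  63  75  96]
262 [113 106 101  87  82  82  88  88  82  75  73  80  98 112 117 106  87  72]
264 [
[... 1880 characters left out ...]
4  88  93  94  79  70  64  77  96]
262 [108 105  99  92  82  85  91  90  85  74  75  83  96 118 119 106  88  73]
264 [ 82  88  92  92  91  88  81  73  81  93  97  91  81  77  91 117 126 131]
266 [ 53  64  75  77  76  74  92 105 107 107 103 103 101  96  93  79  79  96]
268 [ 37  44  41  39  43  37  50  70  92 105 109 104 101 101 111 117 113 107]
270 [ 36  40  42  46  35  30  23  46  96 131 127 116 111 106 104 107 111 116]
272 [ 52  38  40  41  39  31  26  66 116 138 137 123 104  97 103 104 102 108]
274 [ 68  37  39  45  35  29  31  57  93 100  88  82  81  81  84  88  97 100]
276 [70 43 40 43 39 32 33 51 74 77 82 79 77 84 77 79 81 85]
278 [61 41 37 41 48 61 75 75 83 77 79 74 78 80 81 82 89 88]
```

The plate's edge slope shows the carrier leaning about 0.035–0.05 rad (bottom towards +x), from its play in the slot. I'll right it by pushing the plate lightly against the blade.

>>> carry_out(
  rows=[
    [[0, 0, -3, 0], [0, 0, -5, 0], [0, 0, -5, 0], [0, 0, -3, 0], [0, 0, 0, 0]],
  ],
)

```text
time_s: 14.22
tool_pos: [0.5665, -0.0305, 0.2321]
tool_rot: [[-0.994, -0.112, -0.0], [-0.112, 0.994, -0.0], [0.0, -0.0, -1.0]]
ft_force: [-1.7, -0.5, -0.8]
finger_gap: 0.0156
finger_force: 30.0
```

>>> carry_out(
  rows=[
    [[-1, 0, 0, 0], [0, 0, 0, 0], [-0.5, 0, 0, 0], [0, 0, 0, 0], [0, 0, 0, 0]],
  ],
)

```text
time_s: 14.63
tool_pos: [0.5674, -0.0303, 0.2313]
tool_rot: [[-0.994, -0.112, -0.002], [-0.112, 0.994, 0.0], [0.002, 0.0, -1.0]]
ft_force: [-4.8, -0.9, 0.7]
finger_gap: 0.0159
finger_force: 30.0
```

>>> carry_out(
  rows=[
    [[-1, 0, 0, 0], [0, 0, 0, 0], [0, 0, 0, 0]],
  ],
)

```text
time_s: 14.88
tool_pos: [0.5685, -0.0302, 0.2313]
tool_rot: [[-0.994, -0.112, -0.002], [-0.112, 0.994, 0.0], [0.002, 0.0, -1.0]]
ft_force: [-4.9, 0.2, 1.6]
finger_gap: 0.0158
finger_force: 30.0
```

```bash
cat >> h.py <<'E'
def lean(name,rows1,rows2,x0=328,L=70):
    f=grab_frame("scene")[:,:,::-1].copy();cv2.imwrite(name,f);g=cv2.cvtColor(f,cv2.COLOR_BGR2GRAY).astype(float)
    def cr(r):
        c=g[r,x0:x0+14]
        i=[k for k in range(13) if c[k]<L<=c[k+1]][-1];return x0+i+(L-c[i])/(c[i+1]-c[i])
    a=[(r,cr(r)) for r in list(range(*rows1))+list(range(*rows2))];a=np.array(a);print(a.round(1).tolist());print("slope",np.polyfit(a[:,0],a[:,1],1)[0])
E
python3 - <<'E'
from h import *
go([.5656,-.0316,.23],.112)
s=get_state();print(np.round(s["moment"],2))
T=np.array(s["tool_pos"]);O=T-EZ*.1113+RX*.042
print(spix(O+RX*.004+RY*.05+EZ*.116),spix(O+RX*.004+RY*.05))
lean("pics/s7.png",(250,256),(269,273))
E
```

```text
t 14.88 tcp [ 0.5685 -0.0302  0.2313] yaw 0.1121 tilt [-0.0018  0.     -1.    ] F [-4.9  0.2  1.6] gap 0.0158
turn 0.0001
shift mm (at final yaw) [ 3.1 -1.1  1.3]
[-0.02  1.37 -0.15]
[333.24118865 249.48507032] [332.63620285 274.17688165]
[[250.0, 334.2], [251.0, 334.1], [252.0, 333.9], [253.0, 333.8], [254.0, 333.8], [255.0, 333.9], [269.0, 333.4], [270.0, 333.1], [271.0, 332.9], [272.0, 332.9]]
slope -0.04968566711716168
```

>>> carry_out(
  rows=[
    [[-1, 0, 0, 0], [0, 0, 0, 0], [-0.5, 0, 0, 0], [0, 0, 0, 0], [0, 0, 0, 0]],
  ],
)

```text
time_s: 15.35
tool_pos: [0.5698, -0.0302, 0.2314]
tool_rot: [[-0.994, -0.112, -0.003], [-0.112, 0.994, -0.0], [0.003, -0.0, -1.0]]
ft_force: [-5.9, -1.0, 1.7]
finger_gap: 0.0161
finger_force: 30.0
```

```bash
python3 - <<'E'
from h import *
go([.5656,-.0316,.23],.112)
lean("pics/s8.png",(250,256),(269,273))
E
```

```text
t 15.35 tcp [ 0.5698 -0.0302  0.2314] yaw 0.1124 tilt [-2.5e-03 -4.0e-04 -1.0e+00] F [-5.9 -1.   1.7] gap 0.0161
turn 0.0004
shift mm (at final yaw) [ 4.3 -0.9  1.4]
[[250.0, 333.8], [251.0, 333.8], [252.0, 333.8], [253.0, 333.9], [254.0, 333.7], [255.0, 333.7], [269.0, 333.4], [270.0, 333.3], [271.0, 333.1], [272.0, 333.0]]
slope -0.03142682384536476
```

>>> carry_out(
  rows=[
    [[2, 0, 0, 0], [0, 0, 2, 0], [0, 0, 3, 0], [0, 0, 2, 0], [0, 0, 0, 0]],
  ],
)

```text
time_s: 15.82
tool_pos: [0.5688, -0.0302, 0.2235]
tool_rot: [[-0.994, -0.112, 0.0], [-0.112, 0.994, 0.0], [-0.0, 0.0, -1.0]]
ft_force: [0.1, -0.4, -3.3]
finger_gap: 0.0157
finger_force: 30.0
```

>>> carry_out(
  rows=[
    [[0, 0, 1, 0], [0, 0, 1, 0], [0, 0, 1, 0], [0, 0, 1, 0], [0, 0, 0, 0]],
  ],
)

```text
time_s: 16.23
tool_pos: [0.5687, -0.0302, 0.2202]
tool_rot: [[-0.994, -0.112, 0.0], [-0.112, 0.994, 0.0], [-0.0, 0.0, -1.0]]
ft_force: [-0.5, -0.2, -2.2]
finger_gap: 0.0155
finger_force: 30.0
```

>>> carry_out(
  rows=[
    [[0, 0, 1, 0], [0, 0, 1, 0], [0, 0, 1, 0], [0, 0, 0, 0], [0, 0, 0, 0]],
  ],
)

```text
time_s: 16.65
tool_pos: [0.5686, -0.0302, 0.2173]
tool_rot: [[-0.994, -0.112, -0.0], [-0.112, 0.994, 0.0], [0.0, 0.0, -1.0]]
ft_force: [-0.1, -0.1, -2.1]
finger_gap: 0.0159
finger_force: 30.0
```

Free past the earlier jam height. Continue down.

>>> carry_out(
  rows=[
    [[0, 0, 1, 0], [0, 0, 1, 0], [0, 0, 1, 0], [0, 0, 1, 0], [0, 0, 0, 0]],
  ],
)

```text
time_s: 17.07
tool_pos: [0.5684, -0.0302, 0.2131]
tool_rot: [[-0.994, -0.112, -0.001], [-0.112, 0.994, 0.0], [0.001, 0.0, -1.0]]
ft_force: [0.2, 0.1, -2.8]
finger_gap: 0.0159
finger_force: 30.0
```

>>> carry_out(
  rows=[
    [[0, 0, 1, 0], [0, 0, 1, 0], [0, 0, 1, 0], [0, 0, 1, 0], [0, 0, 0, 0]],
  ],
)

```text
time_s: 17.48
tool_pos: [0.5685, -0.0302, 0.2091]
tool_rot: [[-0.994, -0.112, -0.001], [-0.112, 0.994, 0.0], [0.001, 0.0, -1.0]]
ft_force: [0.2, -0.2, -2.1]
finger_gap: 0.0157
finger_force: 30.0
```

>>> carry_out(
  rows=[
    [[0, 0, 1, 0], [0, 0, 1, 0], [0, 0, 1, 0], [0, 0, 0, 0], [0, 0, 0, 0]],
  ],
)

```text
time_s: 17.9
tool_pos: [0.5686, -0.0302, 0.2063]
tool_rot: [[-0.994, -0.112, -0.0], [-0.112, 0.994, 0.0], [0.0, 0.0, -1.0]]
ft_force: [0.1, -0.4, -2.3]
finger_gap: 0.0159
finger_force: 30.0
```

>>> carry_out(
  rows=[
    [[0, 0, 1, 0], [0, 0, 1, 0], [0, 0, 0, 0], [0, 0, 0, 0]],
  ],
)

```text
time_s: 18.23
tool_pos: [0.5685, -0.0303, 0.2043]
tool_rot: [[-0.994, -0.112, -0.0], [-0.112, 0.994, 0.0], [0.0, 0.0, -1.0]]
ft_force: [-0.3, -0.3, -2.1]
finger_gap: 0.0161
finger_force: 30.0
```

>>> carry_out(
  rows=[
    [[0, 0, 1, 0], [0, 0, 0, 0], [0, 0, 0, 0]],
  ],
)

```text
time_s: 18.48
tool_pos: [0.5686, -0.0302, 0.2034]
tool_rot: [[-0.994, -0.112, -0.0], [-0.112, 0.994, 0.0], [0.0, 0.0, -1.0]]
ft_force: [-0.2, 0.4, -1.5]
finger_gap: 0.0162
finger_force: 30.0
```

>>> carry_out(
  rows=[
    [[0, 0, 1, 0], [0, 0, 0, 0], [0, 0, 0, 0]],
  ],
)

```text
time_s: 18.73
tool_pos: [0.5686, -0.0303, 0.2024]
tool_rot: [[-0.994, -0.112, -0.0], [-0.112, 0.994, 0.0], [0.0, 0.0, -1.0]]
ft_force: [-1.0, 1.3, -1.2]
finger_gap: 0.0161
finger_force: 30.0
```

>>> carry_out(
  rows=[
    [[0, 0, 0.5, 0], [0, 0, 0.5, 0], [0, 0, 0, 0], [0, 0, 0, 0]],
  ],
)

```text
time_s: 19.07
tool_pos: [0.5687, -0.0303, 0.2021]
tool_rot: [[-0.994, -0.112, 0.0], [-0.112, 0.994, -0.0], [-0.0, -0.0, -1.0]]
ft_force: [-2.7, 0.1, 1.5]
finger_gap: 0.0158
finger_force: 30.0
```

>>> carry_out(
  rows=[
    [[0, 0, 0.5, 0], [0, 0, 0.5, 0], [0, 0, 0, 0], [0, 0, 0, 0]],
  ],
)

```text
time_s: 19.4
tool_pos: [0.5687, -0.0303, 0.202]
tool_rot: [[-0.994, -0.112, 0.001], [-0.112, 0.994, -0.0], [-0.001, -0.0, -1.0]]
ft_force: [-5.7, 1.5, 6.4]
finger_gap: 0.016
finger_force: 30.0
```

Web rests on the blade (open end). Raise slightly and slide.

>>> carry_out(
  rows=[
    [[0, 0, -2, 0], [0, 0, -2, 0], [0, 0, 0, 0], [0, 0, 0, 0]],
  ],
)

```text
time_s: 19.73
tool_pos: [0.5686, -0.0302, 0.204]
tool_rot: [[-0.994, -0.112, -0.0], [-0.112, 0.994, 0.0], [0.0, 0.0, -1.0]]
ft_force: [-0.2, -0.4, -2.6]
finger_gap: 0.0155
finger_force: 30.0
```

>>> carry_out(
  rows=[
    [[0, 4, 0, 0], [0, 6, 0, 0], [0, 6, 0, 0], [0, 4, 0, 0], [0, 0, 0, 0]],
  ],
)

```text
time_s: 20.15
tool_pos: [0.5662, -0.0093, 0.2043]
tool_rot: [[-0.994, -0.113, -0.0], [-0.113, 0.994, 0.0], [0.0, 0.0, -1.0]]
ft_force: [0.5, -0.5, -1.2]
finger_gap: 0.0156
finger_force: 30.0
```

>>> carry_out(
  rows=[
    [[0, 8, 0, 0], [0, 8, 0, 0], [0, 8, 0, 0], [0, 8, 0, 0], [0, 6, 0, 0]],
  ],
)

```text
time_s: 20.57
tool_pos: [0.562, 0.0285, 0.2045]
tool_rot: [[-0.994, -0.113, -0.0], [-0.113, 0.994, 0.0], [-0.0, 0.0, -1.0]]
ft_force: [-0.3, 0.9, -2.2]
finger_gap: 0.0159
finger_force: 30.0
```

>>> carry_out(
  rows=[
    [[0, 8, 0, 0], [0, 8, 0, 0], [0, 8, 0, 0], [0, 8, 0, 0], [0, 6, 0, 0]],
  ],
)

```text
time_s: 20.98
tool_pos: [0.5577, 0.0662, 0.2045]
tool_rot: [[-0.994, -0.112, -0.0], [-0.112, 0.994, 0.0], [0.0, 0.0, -1.0]]
ft_force: [0.1, 0.2, -1.6]
finger_gap: 0.0158
finger_force: 30.0
```

>>> carry_out(
  rows=[
    [[0, 8, 0, 0], [0, 8, 0, 0], [0, 8, 0, 0], [0, 8, 0, 0], [0, 6, 0, 0]],
  ],
)

```text
time_s: 21.4
tool_pos: [0.5535, 0.1039, 0.2044]
tool_rot: [[-0.994, -0.112, -0.0], [-0.112, 0.994, 0.0], [0.0, 0.0, -1.0]]
ft_force: [-0.2, -0.3, -2.8]
finger_gap: 0.0157
finger_force: 30.0
```

>>> carry_out(
  rows=[
    [[0, 8, 0, 0], [0, 8, 0, 0], [0, 8, 0, 0], [0, 8, 0, 0], [0, 6, 0, 0]],
  ],
)

```text
time_s: 21.82
tool_pos: [0.5492, 0.1416, 0.2045]
tool_rot: [[-0.994, -0.112, -0.0], [-0.112, 0.994, 0.0], [-0.0, 0.0, -1.0]]
ft_force: [0.0, -0.3, -2.1]
finger_gap: 0.016
finger_force: 30.0
```

>>> carry_out(
  rows=[
    [[0, 8, 0, 0], [0, 8, 0, 0], [0, 8, 0, 0], [0, 5, 0, 0], [0, 0, 0, 0]],
  ],
)

```text
time_s: 22.23
tool_pos: [0.5453, 0.1698, 0.2043]
tool_rot: [[-0.994, -0.112, -0.002], [-0.112, 0.994, -0.001], [0.002, -0.001, -1.0]]
ft_force: [-3.0, -2.7, -1.0]
finger_gap: 0.0157
finger_force: 30.0
```

>>> carry_out(
  rows=[
    [[0, 0, 1, 0], [0, 0, 1, 0], [0, 0, 0.5, 0], [0, 0, 0, 0], [0, 0, 0, 0]],
  ],
)

```text
time_s: 22.65
tool_pos: [0.5454, 0.1697, 0.2026]
tool_rot: [[-0.994, -0.112, -0.002], [-0.112, 0.994, 0.0], [0.002, 0.001, -1.0]]
ft_force: [-6.2, -1.5, 3.5]
finger_gap: 0.0156
finger_force: 30.0
```

```bash
python3 - <<'E'
from h import *
go([.6,.19,.2],.1118)
T=np.array(get_state()["tool_pos"]);h=rail(T+RX*.0525)
print("hook rail",h.round(4),"flag rail est",rail([.5962,.1911,0])[:2],rail([.5934,.1892,0])[:2])
E
```

```text
t 22.65 tcp [0.5454 0.1697 0.2026] yaw 0.1126 tilt [-1.8e-03  3.0e-04 -1.0e+00] F [-6.2 -1.5  3.5] gap 0.0156
turn 0.0008
shift mm (at final yaw) [-56.5  14.1   2.6]
hook rail [0.0023 0.1042 0.2026] flag rail est [0.00268793 0.11984834] [-0.00030657  0.11827259]
```

>>> carry_out(
  rows=[
    [[1, 0, 0, 0], [0, 0, 0, 0], [0, 1, 0, 0], [0, 1, 0, 0], [0, 0, 0, 0]],
  ],
)

```text
time_s: 23.07
tool_pos: [0.5449, 0.1704, 0.2025]
tool_rot: [[-0.994, -0.112, -0.0], [-0.112, 0.994, -0.002], [0.0, -0.002, -1.0]]
ft_force: [-4.4, -4.3, 3.8]
finger_gap: 0.0162
finger_force: 30.0
```

>>> carry_out(
  rows=[
    [[0, 1, 0, 0], [0, 1, 0, 0], [0, 0, 0, 0]],
  ],
)

```text
time_s: 23.32
tool_pos: [0.5448, 0.1715, 0.2025]
tool_rot: [[-0.994, -0.111, -0.0], [-0.111, 0.994, -0.004], [0.001, -0.004, -1.0]]
ft_force: [-5.0, -6.1, 5.0]
finger_gap: 0.0156
finger_force: 30.0
```

>>> carry_out(
  rows=[
    [[0, 1, 0, 0], [0, 1, 0, 0], [0, 0, 0, 0]],
  ],
)

```text
time_s: 23.57
tool_pos: [0.5446, 0.1732, 0.2025]
tool_rot: [[-0.994, -0.111, -0.0], [-0.111, 0.994, -0.005], [0.001, -0.005, -1.0]]
ft_force: [-4.7, -7.5, 4.6]
finger_gap: 0.0158
finger_force: 30.0
```

>>> carry_out(
  rows=[
    [[0, 0, -1, 0], [1, 0, 0, 0], [0.5, 0, 0, 0], [0, 0, 0, 0], [0, 0, 0, 0]],
  ],
)

```text
time_s: 23.98
tool_pos: [0.5438, 0.1751, 0.2027]
tool_rot: [[-0.994, -0.112, 0.002], [-0.112, 0.994, 0.0], [-0.002, -0.0, -1.0]]
ft_force: [4.7, -1.6, -3.6]
finger_gap: 0.0158
finger_force: 30.0
```

```bash
python3 - <<'E'
from h import *
go([.6,.19,.2],.1118)
s=get_state();print(np.round(s["moment"],2));T=np.array(s["tool_pos"]);h=rail(T+RX*.0525)
print("hook rail",h.round(4))
E
```

```text
t 23.98 tcp [0.5438 0.1751 0.2027] yaw 0.112 tilt [ 2.2e-03  1.0e-04 -1.0e+00] F [ 4.7 -1.6 -3.6] gap 0.0158
turn 0.0002
shift mm (at final yaw) [-57.5   8.5   2.7]
[-0.22 -0.52 -0.03]
hook rail [0.0013 0.1098 0.2027]
```

>>> carry_out(
  rows=[
    [[-0.7, 0, 0, 0], [0, 0, 0, 0], [0, 0, 1, 0], [0, 0, 0, 0], [0, 0, 0, 0]],
  ],
)

```text
time_s: 24.4
tool_pos: [0.5438, 0.1757, 0.2024]
tool_rot: [[-0.994, -0.112, 0.001], [-0.112, 0.994, 0.001], [-0.001, 0.001, -1.0]]
ft_force: [-0.3, 1.1, -1.2]
finger_gap: 0.0158
finger_force: 30.0
```

>>> carry_out(
  rows=[
    [[0, 1, 0, 0], [0, 0, 0, 0], [0, 1, 0, 0], [0, 0, 0, 0]],
  ],
)

```text
time_s: 24.73
tool_pos: [0.5437, 0.1767, 0.2023]
tool_rot: [[-0.994, -0.112, 0.001], [-0.112, 0.994, -0.001], [-0.0, -0.001, -1.0]]
ft_force: [0.6, -3.9, 1.1]
finger_gap: 0.016
finger_force: 30.0
```

>>> carry_out(
  rows=[
    [[0, 1, 0.3, 0], [0, 0, 0, 0], [0, 1, 0, 0], [0, 0, 0, 0]],
  ],
)

```text
time_s: 25.07
tool_pos: [0.5435, 0.1782, 0.2023]
tool_rot: [[-0.994, -0.112, 0.001], [-0.112, 0.994, -0.002], [-0.0, -0.002, -1.0]]
ft_force: [0.2, -5.8, 2.7]
finger_gap: 0.0158
finger_force: 30.0
```

>>> carry_out(
  rows=[
    [[0, 1, 0, 0], [0, 0, 0, 0], [0, 1, 0, 0], [0, 0, 0, 0]],
  ],
)

```text
time_s: 25.4
tool_pos: [0.5433, 0.1803, 0.2023]
tool_rot: [[-0.994, -0.112, 0.001], [-0.112, 0.994, -0.002], [-0.0, -0.002, -1.0]]
ft_force: [1.2, -4.4, 2.6]
finger_gap: 0.0157
finger_force: 30.0
```

>>> carry_out(
  rows=[
    [[0, 1, 0, 0], [0, 0, 0, 0], [0, 1, 0, 0], [0, 0, 0, 0]],
  ],
)

```text
time_s: 25.73
tool_pos: [0.543, 0.1824, 0.2023]
tool_rot: [[-0.994, -0.112, 0.001], [-0.112, 0.994, -0.002], [-0.0, -0.002, -1.0]]
ft_force: [0.7, -5.0, 2.8]
finger_gap: 0.0158
finger_force: 30.0
```

>>> carry_out(
  rows=[
    [[0, 1, 0, 0], [0, 0, 0, 0], [0, 0.5, 0, 0], [0, 0, 0, 0]],
  ],
)

```text
time_s: 26.07
tool_pos: [0.5428, 0.184, 0.2022]
tool_rot: [[-0.994, -0.112, 0.001], [-0.112, 0.994, -0.002], [-0.0, -0.002, -1.0]]
ft_force: [0.6, -5.0, 2.0]
finger_gap: 0.0159
finger_force: 30.0
```

>>> carry_out(
  rows=[
    [[0, 1, 0, 0], [0, 0, 0, 0], [0, 0.5, 0, 0], [0, 0, 0, 0]],
  ],
)

```text
time_s: 26.4
tool_pos: [0.5426, 0.1856, 0.2022]
tool_rot: [[-0.994, -0.112, 0.001], [-0.112, 0.994, -0.001], [-0.0, -0.001, -1.0]]
ft_force: [0.1, -4.9, 3.8]
finger_gap: 0.0155
finger_force: 30.0
```

>>> carry_out(
  rows=[
    [[0, 1, 0, 0], [0, 0, 0, 0], [0, 0.5, 0, 0], [0, 0, 0, 0]],
  ],
)

```text
time_s: 26.73
tool_pos: [0.5425, 0.1872, 0.2021]
tool_rot: [[-0.994, -0.112, 0.001], [-0.112, 0.994, -0.001], [-0.0, -0.001, -1.0]]
ft_force: [0.2, -5.3, 3.7]
finger_gap: 0.0161
finger_force: 30.0
```

>>> carry_out(
  rows=[
    [[0, 1, 0, 0], [0, 0, 0, 0], [0, 0.5, 0, 0], [0, 0, 0, 0]],
  ],
)

```text
time_s: 27.07
tool_pos: [0.5421, 0.1899, 0.2011]
tool_rot: [[-0.994, -0.112, 0.0], [-0.112, 0.994, 0.002], [-0.0, 0.002, -1.0]]
ft_force: [2.2, -0.5, -1.3]
finger_gap: 0.016
finger_force: 30.0
```

>>> carry_out(
  rows=[
    [[0, 1, 0, 0], [0, 0, 0, 0], [0, 0.5, 0, 0], [0, 0, 0, 0]],
  ],
)

```text
time_s: 27.4
tool_pos: [0.5419, 0.1907, 0.2012]
tool_rot: [[-0.994, -0.112, -0.0], [-0.112, 0.994, 0.0], [0.0, 0.0, -1.0]]
ft_force: [3.0, -1.3, -2.6]
finger_gap: 0.0159
finger_force: 30.0
```

>>> carry_out(
  rows=[
    [[0, 1, 0, 0], [0, 0, 0, 0], [0, 0.5, 0, 0], [0, 0, 0, 0]],
  ],
)

```text
time_s: 27.73
tool_pos: [0.5418, 0.192, 0.2015]
tool_rot: [[-0.994, -0.112, 0.0], [-0.112, 0.994, -0.0], [0.0, -0.0, -1.0]]
ft_force: [3.8, -2.0, -2.6]
finger_gap: 0.016
finger_force: 30.0
```

>>> carry_out(
  rows=[
    [[0, -1, 0, 0], [0, 0, 0, 0], [0, 0, 1, 0], [0, 0, 0, 0], [0, 0, 0, 0]],
  ],
)

```text
time_s: 28.15
tool_pos: [0.5418, 0.1915, 0.201]
tool_rot: [[-0.994, -0.112, 0.0], [-0.112, 0.994, 0.001], [-0.0, 0.001, -1.0]]
ft_force: [1.7, 1.2, -1.0]
finger_gap: 0.0158
finger_force: 30.0
```

>>> carry_out(
  rows=[
    [[0, 0, 1, 0], [0, 0, 0, 0], [0, 0, 0, 0]],
  ],
)

```text
time_s: 28.4
tool_pos: [0.5419, 0.1912, 0.1998]
tool_rot: [[-0.994, -0.112, 0.0], [-0.112, 0.994, 0.0], [-0.0, 0.0, -1.0]]
ft_force: [2.0, 0.5, -0.7]
finger_gap: 0.0156
finger_force: 30.0
```

Dropping into the notch. Continue down, up to 8 mm deep.

>>> carry_out(
  rows=[
    [[0, 0, 1, 0], [0, 0, 1, 0], [0, 0, 0, 0], [0, 0, 0, 0]],
  ],
)

```text
time_s: 28.73
tool_pos: [0.542, 0.1911, 0.1976]
tool_rot: [[-0.994, -0.112, 0.0], [-0.112, 0.994, -0.0], [-0.0, -0.0, -1.0]]
ft_force: [2.6, 0.5, -0.3]
finger_gap: 0.0159
finger_force: 30.0
```

>>> carry_out(
  rows=[
    [[0, 0, 1, 0], [0, 0, 1, 0], [0, 0, 0, 0], [0, 0, 0, 0]],
  ],
)

```text
time_s: 29.07
tool_pos: [0.542, 0.1911, 0.1961]
tool_rot: [[-0.994, -0.112, 0.0], [-0.112, 0.994, -0.0], [-0.0, -0.0, -1.0]]
ft_force: [0.8, -0.0, 1.7]
finger_gap: 0.0156
finger_force: 30.0
```

>>> carry_out(
  rows=[
    [[0, 0, 0.7, 0], [0, 0, 0.7, 0], [0, 0, 0, 0], [0, 0, 0, 0]],
  ],
)

```text
time_s: 29.4
tool_pos: [0.542, 0.1911, 0.1959]
tool_rot: [[-0.994, -0.112, 0.001], [-0.112, 0.994, -0.0], [-0.001, -0.0, -1.0]]
ft_force: [-1.9, -1.2, 6.2]
finger_gap: 0.0156
finger_force: 30.0
```

>>> carry_out(
  rows=[
    [[0, -0.8, 0, 0], [0, 0, 0, 0], [0, 1.6, 0, 0], [0, 0, 0, 0], [0, -0.8, 0, 0]],
  ],
)

```text
time_s: 29.82
tool_pos: [0.542, 0.1911, 0.1959]
tool_rot: [[-0.994, -0.112, 0.001], [-0.112, 0.994, -0.0], [-0.001, -0.0, -1.0]]
ft_force: [-1.2, -0.2, 5.6]
finger_gap: 0.0159
finger_force: 30.0
```

>>> carry_out(
  rows=[
    [[-0.5, 0, 0, 0], [0, 0, 0, 0], [1, 0, 0, 0], [0, 0, 0, 0], [-0.5, 0, 0, 0]],
  ],
)

```text
time_s: 30.23
tool_pos: [0.542, 0.1911, 0.1959]
tool_rot: [[-0.994, -0.112, 0.001], [-0.112, 0.994, 0.0], [-0.001, -0.0, -1.0]]
ft_force: [-3.2, -1.8, 7.8]
finger_gap: 0.0161
finger_force: 30.0
```

```bash
python3 - <<'E'
from h import *
go([.6,.19,.2],.1118)
s=get_state();print(np.round(s["moment"],2));T=np.array(s["tool_pos"]);print("hook rail",rail(T+RX*.0525).round(4))
f=grab_frame("scene")[:,:,::-1].copy();cv2.imwrite("pics/s9.png",f)
t=grab_frame("top")[:,:,::-1].copy();cv2.imwrite("pics/t9.png",t)
a=cv2.resize(f[255:345,335:425],(600,600),interpolation=cv2.INTER_CUBIC);cv2.imwrite("pics/c9.png",a)
E
```

```text
t 30.23 tcp [0.542  0.1911 0.1959] yaw 0.1122 tilt [ 8.e-04  0.e+00 -1.e+00] F [-3.2 -1.8  7.8] gap 0.0161
turn 0.0004
shift mm (at final yaw) [-57.5  -7.5  -4.1]
[-0.1   0.31  0.05]
hook rail [0.0014 0.1259 0.1959]
```

>>> carry_out(
  rows=[
    [[0, 0, -0.6, 0], [0, 0, -0.6, 0], [0, 0, 0, 0], [0, 0, 0, 0]],
  ],
)

```text
time_s: 30.67
tool_pos: [0.542, 0.1911, 0.1959]
tool_rot: [[-0.994, -0.112, 0.0], [-0.112, 0.994, -0.0], [-0.0, -0.0, -1.0]]
ft_force: [-0.3, -1.5, 5.3]
finger_gap: 0.016
finger_force: 30.0
```

>>> carry_out(
  rows=[
    [[0, 0, -0.6, 0], [0, 0, 0, 0], [0, 0, 0, 0]],
  ],
)

```text
time_s: 30.92
tool_pos: [0.542, 0.1911, 0.196]
tool_rot: [[-0.994, -0.112, 0.0], [-0.112, 0.994, -0.0], [-0.0, -0.0, -1.0]]
ft_force: [0.7, -1.2, 2.3]
finger_gap: 0.0158
finger_force: 30.0
```

>>> carry_out(
  rows=[
    [[0, 0, 0, 0], [0, 0, 0, 0], [0, 0, 0, 0], [0, 0, 0, 0], [0, 0, 0, 0]],
  ],
  hand=0,
)

```text
time_s: 31.33
tool_pos: [0.5414, 0.1911, 0.1954]
tool_rot: [[-0.994, -0.112, -0.001], [-0.112, 0.994, -0.0], [0.001, -0.0, -1.0]]
ft_force: [-1.0, 0.5, -0.9]
finger_gap: 0.0431
finger_force: 0.0
```

```bash
python3 - <<'E'
from h import *
go([.6,.19,.2],.1118)
f=grab_frame("scene")[:,:,::-1].copy();cv2.imwrite("pics/s10.png",f)
c,w=wrist("pics/w10.png")
a=cv2.resize(f[250:350,330:430],(400,400),interpolation=cv2.INTER_CUBIC);b=cv2.resize(w[190:340,240:390],(400,400))
cv2.imwrite("pics/c10.png",np.hstack([a,b]))
E
```

```text
t 31.33 tcp [0.5414 0.1911 0.1954] yaw 0.1122 tilt [-1.3e-03 -2.0e-04 -1.0e+00] F [-1.   0.5 -0.9] gap 0.0431
turn 0.0004
shift mm (at final yaw) [-58.1  -7.7  -4.6]
```

View pics/c10.png

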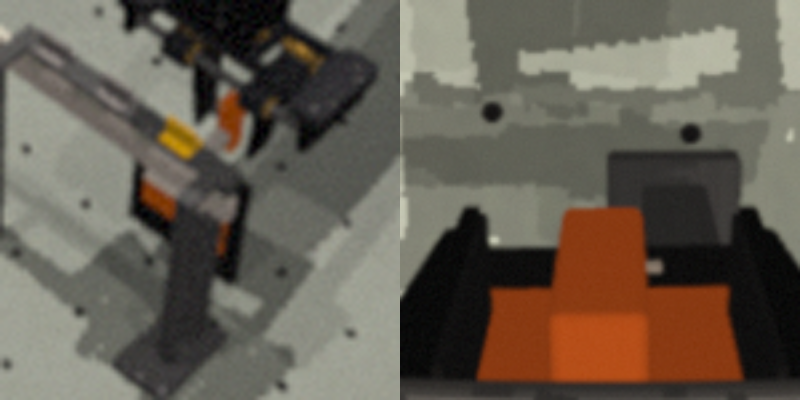

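The carrier hangs under the yellow flag (crop (180,135)), and the bar at crop (600,300) is free between the open fingers. Retreat upward.

>>> carry_out(
  rows=[
    [[0, 0, -5, 0], [0, 0, -10, 0], [0, 0, -15, 0], [0, 0, -20, 0], [0, 0, -20, 0]],
  ],
)

```text
time_s: 31.85
tool_pos: [0.5417, 0.1911, 0.2675]
tool_rot: [[-0.994, -0.112, -0.0], [-0.112, 0.994, -0.0], [0.0, 0.0, -1.0]]
ft_force: [0.3, -0.3, -0.4]
finger_gap: 0.0474
finger_force: 0.0
```

>>> carry_out(
  rows=[
    [[0, 0, -20, 0], [0, 0, -20, 0], [0, 0, 0, 0], [0, 0, 0, 0], [0, 0, 0, 0]],
  ],
)

```text
time_s: 32.27
tool_pos: [0.5415, 0.1911, 0.3053]
tool_rot: [[-0.994, -0.112, -0.001], [-0.112, 0.994, -0.0], [0.001, -0.0, -1.0]]
ft_force: [-0.1, -0.5, -0.7]
finger_gap: 0.0477
finger_force: 0.0
```

```bash
python3 - <<'E'
from h import *
go([.6,.19,.2],.1118)
c,f=wrist("pics/w11.png");b=blobs(f,(5,150,80),(18,255,255),(200,150,240,200),40)[0];print(b)
R=lambda x,y,z:RO+RX*x+RY*y+EZ*z
g=f.copy()
m=cv2.inRange(cv2.cvtColor(f,cv2.COLOR_BGR2HSV),(5,150,80),(18,255,255))
# expected grip top (hook at rail 0,.126,z .193 -> grip top x -.0525, z +.028)
print("pred grip top centre",wpix(c,R(-.0525,.126,.193+.028)).round(1))
r=cv2.cvtColor(f,cv2.COLOR_BGR2HSV)[:,:,2]
for u in (316,):pass
hi=((m>0)&(f[:,:,2]>160)).astype(np.uint8);n,l,st,ce=cv2.connectedComponentsWithStats(hi)
for i in range(1,n):
    if st[i][4]>60 and st[i][1]<330: print("bright top",st[i].tolist(),ce[i].round(1),rail(wonz(c,ce[i],.221)).round(4))
y=cv2.inRange(cv2.cvtColor(f,cv2.COLOR_BGR2HSV),(22,150,100),(34,255,255));n,l,st,ce=cv2.connectedComponentsWithStats(y)
for i in range(1,n):
    if st[i][4]>60: print("yellow",st[i].tolist(),ce[i].round(1),rail(wonz(c,ce[i],.235)).round(4))
E
```

```text
t 32.27 tcp [0.5415 0.1911 0.3053] yaw 0.1122 tilt [-9.e-04 -2.e-04 -1.e+00] F [-0.1 -0.5 -0.7] gap 0.0477
turn 0.0004
shift mm (at final yaw) [-58.   -7.6 105.3]
[([317.51, 251.59], [90, 54, 2252]), ([218.27, 331.28], [17, 32, 267]), ([417.94, 331.42], [16, 32, 276])]
pred grip top centre [319.6 242.4]
bright top [503, 125, 29, 19, 327] [515.5 133.3] [-0.1331  0.2652  0.221 ]
bright top [305, 231, 23, 20, 414] [316.  240.6] [-0.0538  0.1235  0.221 ]
yellow [294, 300, 33, 8, 223] [310.2 303.9] [-0.0125  0.1195  0.235 ]
yellow [293, 320, 35, 4, 132] [310.1 321.6] [0.0017 0.1193 0.235 ]
```

```bash
python3 -c "
from plant import *
print(finish_job())"
```

```text
the job is handed in; nothing more can be done
None
```

The amber carrier was hooked over the open end, slid under the cover and left hanging in the notch under the yellow flag. It sits about 4 mm from the flag along the rail and dropped about 6 mm into the notch by the arm's reading. The job was handed in at about 32 s with the robot clear, and no verdict came back.

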